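# Release a roller from the sprung rack and lay it in the yellow cradle

### The arm

A 7-joint arm with a two-finger parallel gripper is mounted at the origin on the work surface. World frame = base frame: x ahead of the robot, y to its left, z up, the work surface at z = 0. Lengths are in m, angles in rad, forces in N, time in s.
With the tool pointing down it reaches from about 0.425 to 0.975 m from the base axis. Payload 16.7 kg.
Tool frame: the origin (TCP) lies between the finger pads; the fingertips stand 17 mm ahead of it and the grasp point (between the pads) lies 2 mm behind it; x points along the fingers, z is the direction in which the jaws open and shut, and the axes are right-handed (so a half turn about x gives the same grasp; the last joint's range is limited). The gripper opens to 85 mm and grips with 20 to 120 N. Pads are 22 mm wide; open, the fingers measure 114 mm over their backs; the gripper's body (76 mm by 85 mm) begins 54 mm behind the grasp point. The pads swing forward as they close: fully open they stand 13 mm farther back than shut.
Start: joints at [0.994, 0.426, 0.074, 1.606, -0.034, 1.111, -0.067], TCP at [0.28, -0.614, 0.248] pointing down, gripper open.
Joint ranges: [-2.85, 2.85], [-0.5, 2.14], [-1.23, 1.37], [0.21, 2.46], [-1.02, 4.16], [0.16, 2.05], [-2.73, 2.73]. Speed limits (rad/s): [1.89, 1.89, 2.39, 2.39, 3.01, 3.01, 3.01].

### API

Orientations are given as a 3x3 rotation matrix whose columns are the frame's x, y, z axes.
In Python, from plant import sensors, camera, camera_info, ticket gives the robot as it stands.
- The arm moves only by the tool send_rows, never from a script. Its argument "moves" is one flat list of numbers, 5 for each row, row after row: the shift along the tool's x, y, z in m, then the turn about the tool's x in degrees, then the closure, from 0 (fully open) to 1 (shut). A call has 1 to 8 rows; each row shifts and turns the pose as measured when the row begins, along the tool's axes as they then stand; what a row does not reach is not made up. A row lasts 1/10 s, in which the tool goes at most 50 mm and 8.59 degrees, less where a joint would pass 70% of its speed; a pose out of reach is approached as far as the arm can. A call is refused whole if a number of a shift passes 0.05 or a number of a turn 8.59, either way. A call with a gripper value outside its range is refused whole. The fingers move at their own pace and stop on an object; the grip force is fixed at half the most. Time passes only in rows, so rows that do not move let the fingers close. It gives the time, the measured TCP pose, the force and the opening at its end, in the units of the state.
- sensors.get_obs(): the state, without advancing time (a new reading comes with each control period).
- camera(name): name is "scene" or "top" or "wrist"; returns (picture, depth): 400x640x3 uint8, blue, green, red; 400x640 float32, m along the optical axis (not along the pixel's ray), 0 where there is no reading.
- camera_info(name): a dict with "fx", "fy", "cx", "cy" (pixels), "xyz" and "rotation" of the camera in the world. Camera axes: x right, y down, z forward; pixel columns grow to the right and rows downward; lengths in m; the calibration is good to about 2 mm. The wrist camera is an equidistant fisheye: a pixel r from the principal point sees the ray r / f radians off the axis. A picture is of the moment at which its call begins: read the wrist's pose just before it. camera_info takes no time and is no camera call; for the wrist camera it gives the pose at the moment of the call.
- ticket.finish_job(): hands the job in, once; it reports no verdict.
The state is a dict: "time_s": time; "joint_pos": joint angles; "joint_velocities": joint speeds; "joint_efforts": joint torques, N m; "eef_pos": TCP position; "tool_rot": TCP orientation; "contact_force": force on the tool from outside, world axes, zero at the start; "torque": the same for the moment, N m; "width": finger opening in m.
Only numpy, scipy, OpenCV 4.12 (cv2) and the standard library are available. Lean on these libraries where they do the work, as an engineer would, in place of code of your own. Each camera call takes 0.05 s, during which the arm holds its last target. There are 200 camera calls.

### The job

Pull the red knob of the roller rack straight out to its stop and hold it there until the orange-banded roller has rolled down and come to rest at the front; then ease the knob fully home without letting it snap back, and let go. After that pick up the roller and lay it centred in the empty yellow cradle, never dropping it on the table and leaving everything else where it is.

Things in the scene. Friction and masses are not known exactly. Their poses are not given: they have to be found in the camera images.
- rack: Fixed plywood rack, 300 mm long (x), 170 wide, origin under its centre, -x its low front end towards the robot. A channel 146 mm wide between walls 25 mm high slopes down to the front at 8 degrees; the ramp is 35 mm above the table at the front, 64 mm at the gate. At the front two white end stops, 33 mm high, with a 78 mm gap between them (room for a finger), catch the roller.
- lamp (a point): Middle of the front lower edge of the lamp bar on the rack: over rack x = +20 mm, 294 mm above the table. The bar is 40 mm deep (back from here), 210 mm wide, 20 mm thick, on two slim posts at rack x = +45, y = -96 and +96 mm. It hangs over the knob, so grip the knob with the tool tilted, from the robot's side along the knob's axis.
- gate (a joint): Pull-out of the sprung gate: 0 home, 0.060 m at its stop. Slides along the knob's axis, 27 degrees from vertical, up and to the rack's -x. Spring: 3 N at home, 9 N at the stop (some N more from friction). Let go when out it snaps; within 3 mm of home it closes softly. The roller gets free under its prongs after 30 mm and rests at the front 1 to 2 s later.
- knob (a point): Centre of the red round knob on the gate, 34 mm diameter, 36 mm long along its axis; its z axis is the pull direction (outward). With the gate home it is 3 mm behind (+x) the rack's origin and 177 mm above the table. The rack's white guide bar (170 mm wide) crosses 41 mm below it down the axis; all round the knob is free space.
- front_stop (a point): Point on the rack where the roller's centre lies after it has rolled down against the end stops: rack x = -133 mm, 58 mm above the table. Same axes as the rack; the roller's length then lies along y.
- roller: Loose light-wood roller with orange bands, 40 mm diameter, 110 mm long along its own y, with a steel axle end 12 mm thick and 15 mm long at either side (140 mm over all), about 120 g; origin at its centre (it turns about y as it rolls). Starts high on the rack's ramp, its axle ends held by the gate's two prongs.
- board_yellow: Fixed white board 190 x 150 x 20 mm (x, y, z) with an empty yellow cradle in the middle; origin under its centre. The cradle is two yellow V-blocks, 14 mm thick, 45 mm either side of the middle along the board's y (76 mm clear between them), 55 mm wide at the mouth, tops 46 mm above the table; a roller lies in both Vs along the board's y.
- board_yellow_rest (a point): Where the roller's centre is when it lies in the yellow cradle: over the board's centre, 49 mm above the table. Same axes as the board.
- board_blue: The same board with a blue cradle, already holding the roller with blue bands; origin under its centre. Leave alone. The two boards stand left and right of the rack, either way round.
- blue_roller: the other wooden roller, with blue bands, same size, lying in the blue cradle; leave alone. Origin at its centre
- disc: loose brown wooden disc, 60 mm across, 16 mm high, flat on the table; leave alone. Origin under its centre
- disc2: loose pale wooden disc, 60 mm across, 16 mm high, flat on the table; leave alone. Origin under its centre
- gel: clear bottle with a white cap, 60 mm across, 150 mm high, behind the boards; leave alone. Origin under its centre
- mug: blue mug, 80 mm across, 90 mm high, behind the boards; leave alone. Origin under its centre
- jar: green glass jar with a yellow lid, 70 mm across, 80 mm high; leave alone. Origin under its centre
Things that resemble listed ones, but are neither listed nor needed, are in the scene too. Leave any black look-alike of the roller alone.

How it is judged:
On the way, in this order (a step that is already met when the one before it is completed fails the run):
1. the knob is held out at its stop (within 7 mm) while the roller has come to rest at the front stops (value of joint gate above 0.053 m and distance between roller and front_stop below 0.02 m and linear speed of roller below 0.05 m/s), for 0.2 s.
2. the knob is back home (within 4 mm) and let go, the roller still lying at the front (value of joint gate below 0.004 m and contact force between the fingers and rack below 0.2 N and distance between roller and front_stop below 0.02 m and linear speed of roller below 0.05 m/s), for 0.1 s.
At the end, for the whole second after the job is handed in: The orange-banded roller lies still in the yellow cradle, its centre within 12 mm of the cradle's centre seen from above and within 5 mm of its resting height, its axis within 0.12 rad of the cradle's; the gate is home within 4 mm (horizontal distance between roller and board_yellow_rest below 0.012 m and z of roller in the frame of board_yellow_rest between -0.005 and 0.005 m and angle between the y axis of roller and the y axis of board_yellow, either way round below 0.12 rad and linear speed of roller below 0.02 m/s and value of joint gate below 0.004 m); the robot touches nothing.
It fails at once if the knob snaps back (gate returning faster than 0.45 m/s) (velocity of joint gate below -0.45 m/s).
It fails at once if the roller falls onto the table (height (world z) of roller below 0.03 m).
It fails at once if another object is moved by more than 20 mm (distance of any of blue_roller, disc, disc2, gel, mug, jar from where it was at the start of the episode above 0.02 m).
It also fails if it takes over 59 s, if anything falls off the work surface, if the arm or the gripper's body presses on something with over 40 N, if the wrist force passes 120 N, or if a joint passes its speed limit or range.

## Working session

There is one attempt and no reset: what is moved stays moved. The work goes in short steps, Python scripts to look and compute and a tool call to move; the robot and the scene stay as the last step left them, time stands still between calls to the robot, and variables do not carry over. Pictures are saved under pics/ and viewed, about 8 in all and at most 12, crops included, and the job is handed in when it is done.

Besides the shell and the picture viewer there is one more tool, called after ">>>" by a JSON object that holds its "name" and its "arguments", one argument or row to a line. send_rows: Moves the arm, as the interface text tells. Its arguments: {"type":"object","properties":{"moves":{"type":"array","items":{"type":"number"}}},"required":["moves"]}

```bash
mkdir -p pics; ls
python3 - <<'E'
from plant import sensors, camera, camera_info
import cv2, numpy as np, pickle
o=sensors.get_obs(); print(o)
d={}
for n in("scene","top"):
    i=camera_info(n);p,z=camera(n);d[n]=(p,z,i);print(n,i);cv2.imwrite(f"pics/{n}0.png",p)
pickle.dump(d,open("d0.pkl","wb"))
E
```

```text
pics
{'time_s': 0.0, 'joint_pos': array([ 0.99352093,  0.42673095,  0.07384605,  1.60661536, -0.03408777,
        1.11077969, -0.06712927]), 'joint_velocities': array([-3.63459950e-04,  5.36368029e-04, -1.24983305e-03, -3.80495373e-04,
       -3.54966058e-05,  7.74557433e-04, -6.55919754e-04]), 'joint_efforts': array([ 1.69852228e-03, -9.49842381e+01,  3.76207307e+00, -4.63524163e+01,
        1.92151550e-02,  9.97158786e-03,  2.60750099e-06]), 'eef_pos': array([ 0.27983744, -0.61383865,  0.24760745]), 'tool_rot': array([[-6.20850092e-04,  9.09912143e-01,  4.14800562e-01],
       [ 1.11270400e-03,  4.14801013e-01, -9.09911469e-01],
       [-9.99999188e-01, -1.03368375e-04, -1.26999213e-03]]), 'contact_force': array([ 0.05626544, -0.14668924,  0.66890845]), 'torque': array([-0.0226556 ,  0.00482109,  0.01710842]), 'width': 0.08568842723340743}
scene {'fx': 464.64954950972145, 'fy': 464.64954950972145, 'cx': 311.4436161893184, 'cy': 203.22301432930703, 'xyz': array([ 1.52709134, -0.25051307,  1.2389572 ]), 'rotation': array([[ 0.17177822,  0.7040133 , -0.68909906],
       [ 0.98507132, -0.13074474,  0.11198355],
       [-0.01125817, -0.69804806, -0.71596241]])}
top {'fx': 375.4901405133834, 'fy': 375.4901405133834, 'cx': 323.82896977407046, 'cy': 199.33838006599802, 'xyz': array([ 0.31826476, -0.07428093,  1.17428979]), 'rotation': array([[-0.0157131 , -0.98073032,  0.1947335 ],
       [-0.99952429,  0.02057602,  0.0229745 ],
       [-0.02653863, -0.19427986, -0.98058709]])}
```

View pics/top0.png

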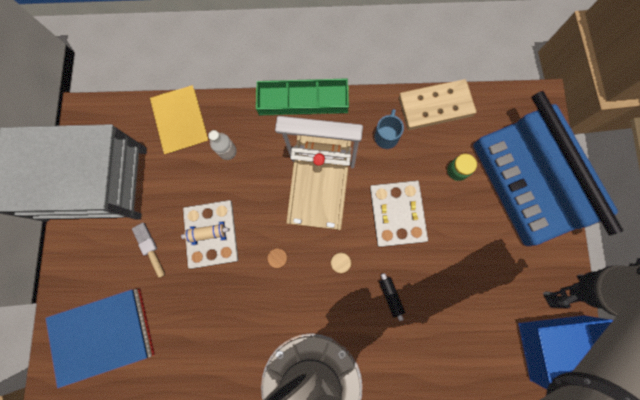

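View pics/scene0.png

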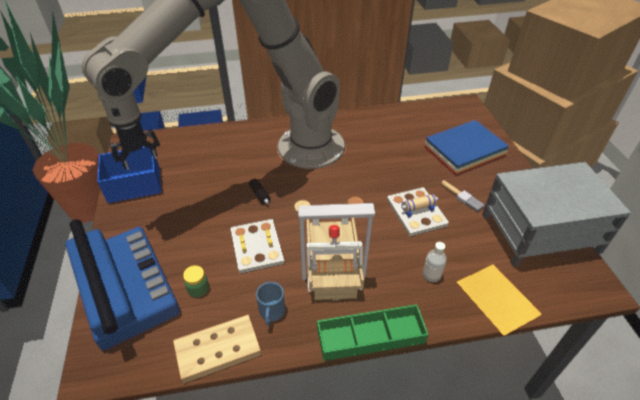

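The rack sits in the middle, with the red knob at top (319,159) and scene (334,231). The yellow board is on the right at top (399,213), the blue one on the left at (209,234). The orange roller is under the gate. I'll measure these now.

```bash
cat > h.py <<'E'
import numpy as np, cv2
def ray(i,u,v):
    d=i["rotation"]@np.array([(u-i["cx"])/i["fx"],(v-i["cy"])/i["fy"],1.]); return np.array(i["xyz"]),d/np.linalg.norm(d)
def plane(i,u,v,z):
    o,d=ray(i,u,v); return o+d*(z-o[2])/d[2]
def tri(r1,r2):
    (a,d),(b,e)=r1,r2
    s=np.linalg.lstsq(np.stack([d,-e],1),b-a,rcond=None)[0]
    p,q=a+d*s[0],b+e*s[1]; return (p+q)/2,np.linalg.norm(p-q)
def blobs(p,lo,hi,box=None,amin=8):
    m=cv2.inRange(cv2.cvtColor(p,cv2.COLOR_BGR2HSV),np.array(lo),np.array(hi))
    if box: k=np.zeros_like(m);k[box[1]:box[3],box[0]:box[2]]=1;m=m*k
    n,_,st,c=cv2.connectedComponentsWithStats(m)
    return m,[(c[j].round(1),st[j,4],st[j,:4]) for j in range(1,n) if st[j,4]>=amin]
E
python3 - <<'E'
import pickle;from h import *
np.set_printoptions(precision=4,suppress=True)
d=pickle.load(open("d0.pkl","rb"));T,tz,ti=d["top"];S,sz,si=d["scene"]
_,rt=blobs(T,(0,130,90),(8,255,255),(300,140,340,175));_,rs=blobs(S,(0,130,90),(8,255,255),(315,215,350,250))
print(rt,rs);print("knob",tri(ray(ti,*rt[0][0]),ray(si,*rs[0][0])))
_,yt=blobs(T,(20,120,100),(35,255,255),(365,175,435,250));_,ys=blobs(S,(20,120,100),(35,255,255),(230,215,290,275))
print("yt",yt);print("ys",ys)
for n,p,i,b,c in(("top",T,ti,(365,175,435,250),(399,213)),("scene",S,si,(225,215,290,275),(257,245))):
    m,bl=blobs(p,(0,0,120),(179,60,255),b,200);
    m=cv2.morphologyEx(m,cv2.MORPH_CLOSE,np.ones((9,9)))
    cn=max(cv2.findContours(m,0,2)[0],key=cv2.contourArea)
    q=cv2.approxPolyDP(cn,6,True)[:,0];print(n,q.tolist(),[plane(i,u,v,.02)[:2].round(4).tolist() for u,v in q])
    c=plane
_,w=blobs(T,(0,0,150),(179,50,255),(280,210,350,235),5);print("stops",w,[plane(ti,*b[0],.066) for b in w])
m,w=blobs(T,(0,0,120),(179,60,255),(265,105,375,175),40);print("bar",w)
v=np.vstack([cv2.resize(T[100:245,250:450],None,fx=4,fy=4,interpolation=2)]);cv2.imwrite("pics/crop1.png",v[:600,:800])
E
```

```text
[(array([318.5, 159.5]), np.int32(109), array([313, 154,  12,  12], dtype=int32))] [(array([333.6, 231. ]), np.int32(119), array([329, 225,  10,  13], dtype=int32))]
knob (array([ 0.6299, -0.038 ,  0.1741]), np.float64(0.0004210238379355157))
yt [(array([412.6, 205.1]), np.int32(28), array([411, 202,   4,   8], dtype=int32)), (array([383.7, 208.1]), np.int32(27), array([382, 205,   4,   8], dtype=int32)), (array([414.4, 215.8]), np.int32(22), array([413, 213,   5,   6], dtype=int32)), (array([385.1, 219.3]), np.int32(22), array([384, 216,   4,   7], dtype=int32))]
ys [(array([268.5, 237.3]), np.int32(49), array([266, 230,   6,  16], dtype=int32)), (array([242.2, 242.5]), np.int32(46), array([240, 235,   5,  17], dtype=int32))]
top [[418, 181], [371, 185], [379, 246], [427, 240]] [[0.6001, -0.3443], [0.5904, -0.1965], [0.399, -0.2131], [0.4146, -0.3597]]
scene [[272, 219], [230, 228], [240, 272], [283, 261]] [[0.4054, -0.211], [0.421, -0.3603], [0.6157, -0.3382], [0.5969, -0.1967]]
stops [(array([296.9, 220.5]), np.int32(41), array([293, 218,   9,   6], dtype=int32)), (array([330.1, 224.4]), np.int32(44), array([326, 222,   9,   6], dtype=int32))] [array([0.4757, 0.033 , 0.066 ]), array([ 0.4621, -0.0657,  0.066 ])]
bar [(array([318.8, 128.1]), np.int32(1476), array([275, 116,  88,  25], dtype=int32)), (array([320.7, 155.6]), np.int32(681), array([290, 145,  61,  21], dtype=int32))]
```

View pics/crop1.png

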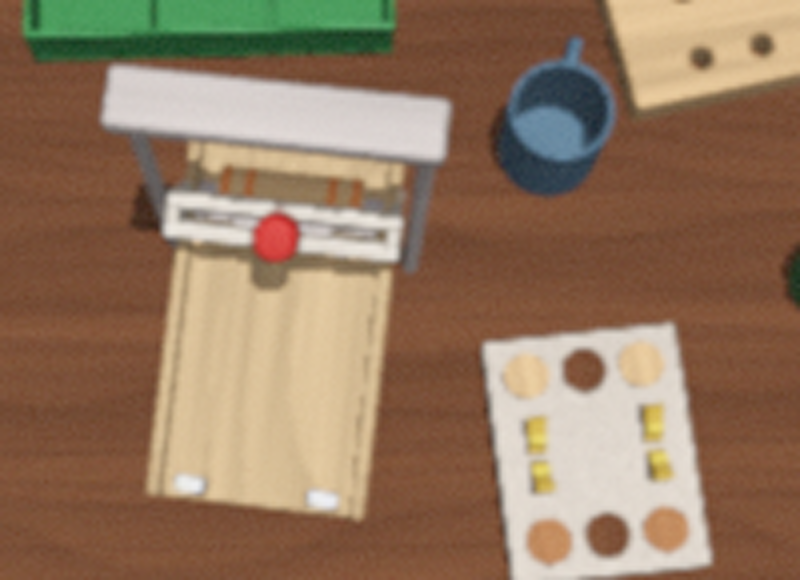

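The crop confirms the layout: rack yaw is about -8°, the yellow board's about +5°, and the knob is at (0.630,-0.038,0.174). The rows can't command a tilt. It should come from pushing against the wrist's range, so I'll swing the arm in front of the rack, then go high.

```bash
cat > plan.py <<'E'
import sys; from h import *
from plant import sensors
def plan(tgt,turn,n,close=0):
    o=sensors.get_obs();p=o["eef_pos"];R=o["tool_rot"];d=(np.array(tgt)-p)/n;t=turn/n
    for k in range(n):
        s=R@cv2.Rodrigues(np.array([np.radians(t*k),0,0]))[0]
        print(",".join(f"{x:g}" for x in [*(s.T@d).round(3),round(t,1),close]),end=",\n" if k%8==7 else ", ")
def show():
    np.set_printoptions(precision=3,suppress=True);o=sensors.get_obs();R=o["tool_rot"]
    print(o["time_s"],"q",o["joint_pos"],"p",o["eef_pos"],"x",R[:,0],"z",R[:,2],"F",o["contact_force"],"w",o["width"])
if __name__=="__main__":
    a=list(map(float,sys.argv[1:])); show()
    if a: plan(a[:3],a[3],int(a[4]),a[5] if len(a)>5 else 0)
E
python3 plan.py 0.5 -0.07 0.60 96 16
```

```text
0.1 q [ 0.993  0.427  0.074  1.607 -0.034  1.111 -0.067] p [ 0.28  -0.614  0.248] x [-0.001  0.001 -1.   ] z [ 0.415 -0.91  -0.001] F [ 0.913 -0.226  0.412] w 0.08543396680073093
-0.022,0.027,-0.025,6,0, -0.022,0.024,-0.028,6,0, -0.022,0.021,-0.03,6,0, -0.022,0.018,-0.032,6,0, -0.022,0.014,-0.034,6,0, -0.022,0.01,-0.035,6,0, -0.022,0.007,-0.036,6,0, -0.022,0.003,-0.037,6,0,
-0.022,-0.001,-0.037,6,0, -0.022,-0.005,-0.036,6,0, -0.022,-0.009,-0.036,6,0, -0.022,-0.012,-0.035,6,0, -0.022,-0.016,-0.033,6,0, -0.022,-0.019,-0.031,6,0, -0.022,-0.022,-0.029,6,0, -0.022,-0.025,-0.027,6,0,
```

```bash
python3 plan.py 0.5 -0.07 0.60 32 16
```

```text
0.1 q [ 0.993  0.427  0.074  1.607 -0.034  1.111 -0.067] p [ 0.28  -0.614  0.248] x [-0.001  0.001 -1.   ] z [ 0.415 -0.91  -0.001] F [ 0.913 -0.226  0.412] w 0.08543396680073093
-0.022,0.027,-0.025,2,0, -0.022,0.026,-0.026,2,0, -0.022,0.025,-0.027,2,0, -0.022,0.024,-0.028,2,0, -0.022,0.023,-0.029,2,0, -0.022,0.022,-0.029,2,0, -0.022,0.021,-0.03,2,0, -0.022,0.02,-0.031,2,0,
-0.022,0.019,-0.032,2,0, -0.022,0.018,-0.032,2,0, -0.022,0.016,-0.033,2,0, -0.022,0.015,-0.033,2,0, -0.022,0.014,-0.034,2,0, -0.022,0.013,-0.034,2,0, -0.022,0.012,-0.035,2,0, -0.022,0.01,-0.035,2,0,
```

>>> {"name": "send_rows", "arguments": {
  "moves": [-0.022, 0.027, -0.025, 2, 0, -0.022, 0.026, -0.026, 2, 0, -0.022, 0.025, -0.027, 2, 0, -0.022, 0.024, -0.028, 2, 0, -0.022, 0.023, -0.029, 2, 0, -0.022, 0.022, -0.029, 2, 0, -0.022, 0.021, -0.03, 2, 0, -0.022, 0.02, -0.031, 2, 0]
}}

```text
time_s: 0.9
eef_pos: [0.3927, -0.3353, 0.4236]
tool_rot: [[-0.009, 0.991, 0.13], [0.008, 0.13, -0.991], [-1.0, -0.008, -0.01]]
contact_force: [0.9, 0.1, 0.2]
width: 0.0856
```

>>> {"name": "send_rows", "arguments": {
  "moves": [-0.022, 0.019, -0.032, 2, 0, -0.022, 0.018, -0.032, 2, 0, -0.022, 0.016, -0.033, 2, 0, -0.022, 0.015, -0.033, 2, 0, -0.022, 0.014, -0.034, 2, 0, -0.022, 0.013, -0.034, 2, 0, -0.022, 0.012, -0.035, 2, 0, -0.022, 0.01, -0.035, 2, 0]
}}

```text
time_s: 1.7
eef_pos: [0.5119, -0.0549, 0.6076]
tool_rot: [[-0.01, 0.987, -0.161], [0.008, -0.161, -0.987], [-1.0, -0.012, -0.006]]
contact_force: [0.7, -0.5, 0.1]
width: 0.0858
```

```bash
python3 plan.py 0.5 -0.07 0.60 0 6
```

```text
1.7 q [ 0.284  0.071 -0.323  1.312  0.015  1.772 -1.768] p [ 0.512 -0.055  0.608] x [-0.01   0.008 -1.   ] z [-0.161 -0.987 -0.006] F [ 0.651 -0.541  0.124] w 0.08584756838829319
0.001,-0.002,0.003,0,0, 0.001,-0.002,0.003,0,0, 0.001,-0.002,0.003,0,0, 0.001,-0.002,0.003,0,0, 0.001,-0.002,0.003,0,0, 0.001,-0.002,0.003,0,0,
```

>>> {"name": "send_rows", "arguments": {
  "moves": [-0.05, 0, 0, 0, 0, -0.05, 0, 0, 0, 0, -0.05, 0, 0, 0, 0, -0.05, 0, 0, 0, 0, -0.05, 0, 0, 0, 0, -0.05, 0, 0, 0, 0]
}}

```text
time_s: 2.3
eef_pos: [0.5208, -0.0569, 0.7254]
tool_rot: [[-0.013, 0.987, -0.159], [0.011, -0.159, -0.987], [-1.0, -0.015, -0.009]]
contact_force: [0.2, 0.2, -0.9]
width: 0.0855
```

```bash
python3 plan.py
```

```text
2.3 q [-0.277  0.141  0.346  0.99  -0.064  2.031 -1.694] p [ 0.521 -0.057  0.725] x [-0.013  0.011 -1.   ] z [-0.159 -0.987 -0.009] F [ 0.159  0.206 -0.905] w 0.08548172768669701
```

>>> {"name": "send_rows", "arguments": {
  "moves": [-0.05, 0, 0, 0, 0, -0.05, 0, 0, 0, 0, -0.05, -0.03, 0, 0, 0]
}}

```text
time_s: 2.6
eef_pos: [0.5037, -0.0528, 0.7658]
tool_rot: [[0.054, 0.986, -0.16], [0.0, -0.161, -0.987], [-0.999, 0.053, -0.009]]
contact_force: [-0.8, 1.3, -0.6]
width: 0.0859
```

```bash
python3 plan.py
```

```text
2.6 q [-0.667  0.114  0.798  0.958 -0.099  2.048 -1.655] p [ 0.504 -0.053  0.766] x [ 0.054  0.    -0.999] z [-0.16  -0.987 -0.009] F [-0.77   1.274 -0.562] w 0.08588656313055713
```

Tilt is starting to build in the right direction, so I'll keep going.

>>> {"name": "send_rows", "arguments": {
  "moves": [-0.05, -0.03, 0, 0, 0, -0.05, -0.03, 0, 0, 0, -0.05, -0.03, 0, 0, 0, -0.05, -0.03, 0, 0, 0]
}}

```text
time_s: 3.0
eef_pos: [0.4662, -0.0474, 0.785]
tool_rot: [[0.095, 0.984, -0.151], [0.01, -0.152, -0.988], [-0.995, 0.093, -0.024]]
contact_force: [0.9, -0.9, 0.3]
width: 0.0854
```

```bash
python3 plan.py
```

```text
3.0 q [-0.415  0.018  0.402  0.981 -0.017  2.048 -1.745] p [ 0.466 -0.047  0.785] x [ 0.095  0.01  -0.995] z [-0.151 -0.988 -0.024] F [ 0.943 -0.875  0.307] w 0.08540665529791996
```

>>> {"name": "send_rows", "arguments": {
  "moves": [-0.05, -0.05, 0, 0, 0, -0.05, -0.05, 0, 0, 0, -0.05, -0.05, 0, 0, 0, -0.05, -0.05, 0, 0, 0, -0.05, -0.05, 0, 0, 0, -0.05, -0.05, 0, 0, 0]
}}

```text
time_s: 3.6
eef_pos: [0.4048, -0.0589, 0.8035]
tool_rot: [[0.138, 0.979, -0.152], [0.034, -0.158, -0.987], [-0.99, 0.131, -0.056]]
contact_force: [-0.7, -0.9, 0.5]
width: 0.0853
```

```bash
python3 plan.py
```

```text
3.6 q [ 0.385 -0.058 -0.323  1.011 -0.069  2.048 -1.702] p [ 0.405 -0.059  0.804] x [ 0.138  0.034 -0.99 ] z [-0.152 -0.987 -0.056] F [-0.697 -0.884  0.474] w 0.08533443344622285
```

>>> {"name": "send_rows", "arguments": {
  "moves": [-0.05, 0, 0, 0, 0, -0.05, 0, 0, 0, 0, -0.05, 0, 0, 0, 0, -0.05, 0, 0, 0, 0, -0.05, 0, 0, 0, 0, -0.05, 0, 0, 0, 0, -0.05, 0, 0, 0, 0, -0.05, 0, 0, 0, 0]
}}

```text
time_s: 4.4
eef_pos: [0.3334, -0.0632, 0.9291]
tool_rot: [[0.422, 0.894, -0.152], [0.009, -0.172, -0.985], [-0.906, 0.414, -0.081]]
contact_force: [0.3, 0.2, 0.8]
width: 0.0856
```

```bash
python3 plan.py
```

```text
4.4 q [ 0.448 -0.167 -0.248  0.823 -0.148  2.048 -1.645] p [ 0.333 -0.063  0.929] x [ 0.422  0.009 -0.906] z [-0.152 -0.985 -0.081] F [0.334 0.172 0.78 ] w 0.08562805066037855
```

```bash
python3 plan.py 0.558 -0.028 0.318 0 16
```

```text
4.4 q [ 0.448 -0.167 -0.248  0.823 -0.148  2.048 -1.645] p [ 0.333 -0.063  0.929] x [ 0.422  0.009 -0.906] z [-0.152 -0.985 -0.081] F [0.334 0.172 0.78 ] w 0.08562805066037855
0.041,-0.004,-0.001,0,0, 0.041,-0.004,-0.001,0,0, 0.041,-0.004,-0.001,0,0, 0.041,-0.004,-0.001,0,0, 0.041,-0.004,-0.001,0,0, 0.041,-0.004,-0.001,0,0, 0.041,-0.004,-0.001,0,0, 0.041,-0.004,-0.001,0,0,
0.041,-0.004,-0.001,0,0, 0.041,-0.004,-0.001,0,0, 0.041,-0.004,-0.001,0,0, 0.041,-0.004,-0.001,0,0, 0.041,-0.004,-0.001,0,0, 0.041,-0.004,-0.001,0,0, 0.041,-0.004,-0.001,0,0, 0.041,-0.004,-0.001,0,0,
```

>>> {"name": "send_rows", "arguments": {
  "moves": [0.041, -0.004, -0.001, 0, 0, 0.041, -0.004, -0.001, 0, 0, 0.041, -0.004, -0.001, 0, 0, 0.041, -0.004, -0.001, 0, 0, 0.041, -0.004, -0.001, 0, 0, 0.041, -0.004, -0.001, 0, 0, 0.041, -0.004, -0.001, 0, 0, 0.041, -0.004, -0.001, 0, 0]
}}

```text
time_s: 5.2
eef_pos: [0.4464, -0.0464, 0.6269]
tool_rot: [[0.456, 0.878, -0.146], [0.011, -0.169, -0.985], [-0.89, 0.448, -0.087]]
contact_force: [1.5, -0.5, 0.2]
width: 0.0855
```

```bash
python3 plan.py 0.558 -0.028 0.318 0 8
```

```text
5.2 q [ 0.44  -0.328 -0.301  1.676 -0.172  1.311 -1.602] p [ 0.446 -0.046  0.627] x [ 0.456  0.011 -0.89 ] z [-0.146 -0.985 -0.087] F [ 1.49  -0.53   0.203] w 0.08545141021533406
0.041,-0.005,-0.001,0,0, 0.041,-0.005,-0.001,0,0, 0.041,-0.005,-0.001,0,0, 0.041,-0.005,-0.001,0,0, 0.041,-0.005,-0.001,0,0, 0.041,-0.005,-0.001,0,0, 0.041,-0.005,-0.001,0,0, 0.041,-0.005,-0.001,0,0,
```

>>> {"name": "send_rows", "arguments": {
  "moves": [0.041, -0.005, -0.001, 0, 0, 0.041, -0.005, -0.001, 0, 0, 0.041, -0.005, -0.001, 0, 0, 0.041, -0.005, -0.001, 0, 0, 0.041, -0.005, -0.001, 0, 0, 0.041, -0.005, -0.001, 0, 0, 0.041, -0.005, -0.001, 0, 0, 0.038, -0.005, -0.001, 0, 0]
}}

```text
time_s: 6.0
eef_pos: [0.566, -0.0257, 0.3161]
tool_rot: [[0.469, 0.872, -0.142], [0.015, -0.169, -0.986], [-0.883, 0.46, -0.092]]
contact_force: [0.7, -1.2, -0.4]
width: 0.0856
```

```bash
python3 plan.py
python3 - <<'E'
from plant import *
import cv2,pickle
i=camera_info("wrist");p,z=camera("wrist");pickle.dump((p,z,i),open("w1.pkl","wb"));cv2.imwrite("pics/w1.png",p);print(i)
E
```

```text
6.0 q [ 0.42  -0.016 -0.488  2.087  0.019  0.58  -1.82 ] p [ 0.566 -0.026  0.316] x [ 0.469  0.015 -0.883] z [-0.142 -0.986 -0.092] F [ 0.693 -1.249 -0.383] w 0.08558733833918482
{'fx': 309.70691628693146, 'fy': 309.70691628693146, 'cx': 318.5771306521844, 'cy': 192.02943721153127, 'xyz': array([ 0.57575872, -0.04053029,  0.4631382 ]), 'rotation': array([[-0.14249083, -0.97291381,  0.18203043],
       [-0.98556436,  0.15644941,  0.06470295],
       [-0.09142895, -0.17018313, -0.98116179]])}
```

View pics/w1.png

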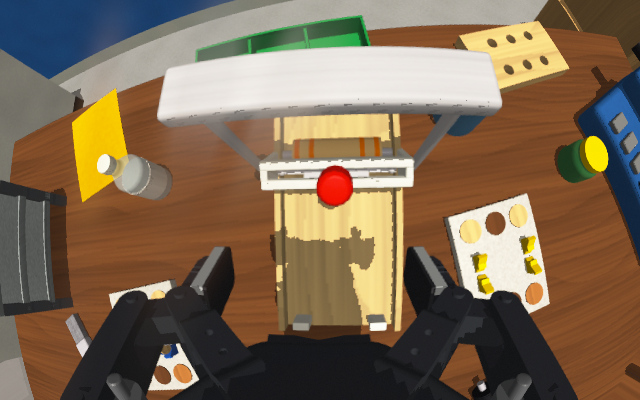

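The knob shows at (335,187). The camera sits on the lamp side of the tool, 79 mm off-axis, and would come up against the bar. So I'll flip the tool half a turn, after measuring from this view.

```bash
cat >> h.py <<'E'
def wray(i,u,v):
    a,b=(u-i["cx"])/i["fx"],(v-i["cy"])/i["fy"];t=np.hypot(a,b)
    d=i["rotation"]@np.array([a/t*np.sin(t),b/t*np.sin(t),np.cos(t)]);return np.array(i["xyz"]),d
def wplane(i,u,v,z):
    o,d=wray(i,u,v);return o+d*(z-o[2])/d[2]
E
python3 - <<'E'
import pickle;from h import *
np.set_printoptions(precision=4,suppress=True)
p,z,i=pickle.load(open("w1.pkl","rb"));d=pickle.load(open("d0.pkl","rb"));T,_,ti=d["top"];S,_,si=d["scene"]
_,r=blobs(p,(0,150,90),(6,255,255),(305,155,365,215),200);print(r)
w=wray(i,*r[0][0]);print("knob w-scene",tri(w,ray(si,333.6,231)),"w-top",tri(w,ray(ti,318.5,159.5)))
_,b=blobs(p,(0,0,110),(179,60,255),(285,312,395,335),60);print("stops",b,[wplane(i,*x[0],.064) for x in b])
_,y=blobs(p,(22,150,120),(33,255,255),(465,225,550,300),20);print("yel",y,[wplane(i,*x[0],.040) for x in y])
# rack long edges at table of base: guide bar ends & lamp
m,l=blobs(p,(0,0,150),(179,40,255),(150,40,510,130),500);print("lamp",l)
m,l=blobs(p,(0,0,150),(179,50,255),(255,150,420,195),100);print("guide",l)
E
```

```text
[(array([334.4, 185.6]), np.int32(1152), array([317, 166,  36,  40], dtype=int32))]
knob w-scene (array([ 0.6324, -0.0381,  0.1769]), np.float64(0.0015239493411032434)) w-top (array([ 0.6387, -0.0369,  0.1461]), np.float64(0.00016416925142670487))
stops [(array([377.8, 325.9]), np.int32(149), array([369, 321,  18,  10], dtype=int32)), (array([300.4, 326. ]), np.int32(125), array([293, 322,  16,   9], dtype=int32))] [array([ 0.464 , -0.0649,  0.064 ]), array([0.4778, 0.0348, 0.064 ])]
yel [(array([529.9, 243.9]), np.int32(119), array([524, 236,  12,  18], dtype=int32)), (array([481.3, 262.3]), np.int32(140), array([476, 254,  11,  18], dtype=int32)), (array([533.7, 264.6]), np.int32(142), array([525, 256,  17,  19], dtype=int32)), (array([485.4, 283.7]), np.int32(181), array([477, 274,  17,  20], dtype=int32))] [array([ 0.5247, -0.3176,  0.04  ]), array([ 0.5166, -0.2281,  0.04  ]), array([ 0.4919, -0.3197,  0.04  ]), array([ 0.4843, -0.2305,  0.04  ])]
lamp [(array([317.8,  78.6]), np.int32(20800), array([150,  40, 352,  81], dtype=int32))]
guide [(array([336.3, 172.8]), np.int32(3160), array([259, 158, 155,  32], dtype=int32))]
```

>>> {"name": "send_rows", "arguments": {
  "moves": [0, 0, 0, 8.59, 0, 0, 0, 0, 8.59, 0, 0, 0, 0, 8.59, 0, 0, 0, 0, 8.59, 0, 0, 0, 0, 8.59, 0, 0, 0, 0, 8.59, 0, 0, 0, 0, 8.59, 0, 0, 0, 0, 8.59, 0]
}}

```text
time_s: 6.85
eef_pos: [0.5604, -0.0259, 0.3161]
tool_rot: [[0.466, 0.395, -0.792], [0.025, -0.9, -0.434], [-0.884, 0.183, -0.43]]
contact_force: [-0.5, -0.0, -0.8]
width: 0.0852
```

```bash
python3 plan.py
```

```text
6.85 q [ 0.692 -0.014 -0.74   2.083 -0.019  0.583 -2.724] p [ 0.56  -0.026  0.316] x [ 0.466  0.025 -0.884] z [-0.792 -0.434 -0.43 ] F [-0.537 -0.012 -0.838] w 0.08523630374167482
```

Wrong turn direction: q7 is at its lower limit. Turning the other way.

>>> {"name": "send_rows", "arguments": {
  "moves": [0, 0, 0, -8.5, 0, 0, 0, 0, -8.5, 0, 0, 0, 0, -8.5, 0, 0, 0, 0, -8.5, 0, 0, 0, 0, -8.5, 0, 0, 0, 0, -8.5, 0, 0, 0, 0, -8.5, 0, 0, 0, 0, -8.5, 0]
}}

```text
time_s: 7.65
eef_pos: [0.5621, -0.0297, 0.326]
tool_rot: [[0.474, 0.877, 0.078], [0.019, 0.078, -0.997], [-0.88, 0.474, 0.021]]
contact_force: [0.3, 0.2, 0.3]
width: 0.0856
```

>>> {"name": "send_rows", "arguments": {
  "moves": [0, 0, 0, -8.5, 0, 0, 0, 0, -8.5, 0, 0, 0, 0, -8.5, 0, 0, 0, 0, -8.5, 0, 0, 0, 0, -8.5, 0, 0, 0, 0, -8.5, 0, 0, 0, 0, -8.5, 0, 0, 0, 0, -8.5, 0]
}}

```text
time_s: 8.45
eef_pos: [0.5641, -0.0295, 0.336]
tool_rot: [[0.482, 0.245, 0.841], [0.017, 0.957, -0.289], [-0.876, 0.153, 0.457]]
contact_force: [-0.5, -0.2, 0.1]
width: 0.0853
```

>>> {"name": "send_rows", "arguments": {
  "moves": [0, 0, 0, -8.5, 0, 0, 0, 0, -8.5, 0, 0, 0, 0, -8.5, 0, 0, 0, 0, -8.5, 0, 0, 0, 0, -8.5, 0, 0, 0, 0, -8.5, 0, 0, 0, 0, -8.5, 0, 0, 0, 0, -8.5, 0]
}}

```text
time_s: 9.25
eef_pos: [0.5659, -0.0291, 0.3463]
tool_rot: [[0.49, -0.691, 0.531], [0.015, 0.616, 0.788], [-0.872, -0.378, 0.313]]
contact_force: [-0.4, -0.1, 0.2]
width: 0.0853
```

```bash
python3 plan.py
```

```text
9.25 q [ 0.56  -0.052 -0.599  2.056 -0.039  0.616  0.892] p [ 0.566 -0.029  0.346] x [ 0.49   0.015 -0.872] z [0.531 0.788 0.313] F [-0.437 -0.097  0.197] w 0.0853297158490144
```

>>> {"name": "send_rows", "arguments": {
  "moves": [0.012, 0, 0, -8, 0, 0.012, 0, 0, -8, 0, 0.012, 0, 0, -8, 0, 0.012, 0, 0, -8, 0, 0.012, 0, 0, -7.5, 0]
}}

```text
time_s: 9.75
eef_pos: [0.5983, -0.0284, 0.3007]
tool_rot: [[0.498, -0.866, -0.055], [0.012, -0.057, 0.998], [-0.867, -0.498, -0.018]]
contact_force: [0.8, -0.5, -0.0]
width: 0.0857
```

```bash
cat > rel.py <<'E'
import sys;from plan import *
show();o=sensors.get_obs();k=np.array(list(map(float,sys.argv[1:4])))
print("in tool axes",(o["tool_rot"].T@(k-o["eef_pos"])).round(4))
E
python3 rel.py 0.6315 -0.038 0.1765
```

```text
9.75 q [ 0.527  0.061 -0.613  2.066  0.125  0.508  1.462] p [ 0.598 -0.028  0.301] x [ 0.498  0.012 -0.867] z [-0.055  0.998 -0.018] F [ 0.831 -0.461 -0.026] w 0.08571650110510234
in tool axes [ 0.124  0.034 -0.009]
```

>>> {"name": "send_rows", "arguments": {
  "moves": [0.012, 0.01, -0.003, 0, 0, 0.014, 0.01, -0.003, 0, 0, 0.016, 0.01, -0.002, 0, 0, 0.016, 0.006, -0.001, 0, 0]
}}

```text
time_s: 10.15
eef_pos: [0.5994, -0.0398, 0.2356]
tool_rot: [[0.503, -0.862, -0.06], [0.009, -0.064, 0.998], [-0.864, -0.502, -0.024]]
contact_force: [0.0, -0.7, 0.1]
width: 0.0856
```

```bash
python3 rel.py 0.6315 -0.038 0.1765
python3 - <<'E'
from plant import *
import cv2,pickle
i=camera_info("wrist");p,z=camera("wrist");pickle.dump((p,z,i),open("w2.pkl","wb"));cv2.imwrite("pics/w2.png",p)
from h import *
d=pickle.load(open("d0.pkl","rb"));S,_,si=d["scene"]
_,r=blobs(p,(0,150,60),(6,255,255),None,200);print(r)
for x in r: print(tri(wray(i,*x[0]),ray(si,333.6,231)))
E
```

```text
10.15 q [ 0.482  0.147 -0.568  2.142  0.286  0.36   1.335] p [ 0.599 -0.04   0.236] x [ 0.503  0.009 -0.864] z [-0.06   0.998 -0.024] F [ 0.046 -0.704  0.106] w 0.08558833536508803
in tool axes [0.067 0.002 0.001]
[(array([321.3, 215.6]), np.int32(2460), array([297, 186,  52,  60], dtype=int32))]
(array([ 0.63349742, -0.03820729,  0.17839813]), np.float64(0.0017743555865578256))
```

View pics/w2.png

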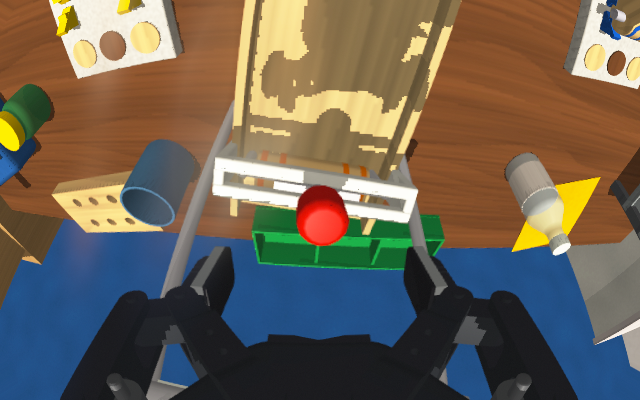

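The knob is centred between the fingers at (321,216). Advancing.

>>> {"name": "send_rows", "arguments": {
  "moves": [0.02, 0.001, 0, 0, 0, 0.02, 0.001, 0, 0, 0, 0.018, 0, 0, 0, 0, 0.01, 0, 0, 0, 0]
}}

```text
time_s: 10.6
eef_pos: [0.6346, -0.0411, 0.1763]
tool_rot: [[0.504, -0.862, -0.057], [0.004, -0.064, 0.998], [-0.864, -0.503, -0.029]]
contact_force: [0.2, -0.2, -0.1]
width: 0.0849
```

```bash
python3 rel.py 0.632 -0.038 0.177
```

```text
10.6 q [ 0.308  0.278 -0.404  2.133  0.543  0.255  1.09 ] p [ 0.635 -0.041  0.176] x [ 0.504  0.004 -0.864] z [-0.057  0.998 -0.029] F [ 0.174 -0.219 -0.148] w 0.08493979427829183
in tool axes [-0.002  0.002  0.003]
```

>>> {"name": "send_rows", "arguments": {
  "moves": [0, 0.001, 0.002, 0, 0.3, 0, 0, 0.001, 0, 0.7, 0, 0, 0, 0, 1, 0, 0, 0, 0, 1, 0, 0, 0, 0, 1, 0, 0, 0, 0, 1]
}}

```text
time_s: 11.2
eef_pos: [0.6342, -0.0373, 0.1792]
tool_rot: [[0.506, -0.861, -0.058], [0.002, -0.066, 0.998], [-0.863, -0.505, -0.032]]
contact_force: [2.7, 2.3, -5.6]
width: 0.0321
```

```bash
python3 rel.py 0.632 -0.038 0.177
```

```text
11.2 q [ 0.297  0.271 -0.401  2.134  0.551  0.26   1.076] p [ 0.634 -0.037  0.179] x [ 0.506  0.002 -0.863] z [-0.058  0.998 -0.032] F [ 2.693  2.289 -5.643] w 0.03205771151515907
in tool axes [ 0.001  0.003 -0.001]
```

>>> {"name": "send_rows", "arguments": {
  "moves": [-0.01, -0.001, 0.001, 0, 1, -0.01, -0.001, 0.001, 0, 1, -0.01, -0.001, 0, 0, 1, -0.01, -0.001, 0.001, 0, 1, -0.01, 0, 0, 0, 1]
}}

```text
time_s: 11.7
eef_pos: [0.6112, -0.0341, 0.2245]
tool_rot: [[0.504, -0.862, -0.058], [0.002, -0.066, 0.998], [-0.864, -0.503, -0.031]]
contact_force: [12.0, 7.5, -7.4]
width: 0.0324
```

```bash
python3 rel.py 0.605 -0.034 0.2305
```

```text
11.7 q [ 0.421  0.178 -0.53   2.134  0.381  0.346  1.234] p [ 0.611 -0.034  0.224] x [ 0.504  0.002 -0.864] z [-0.058  0.998 -0.031] F [12.032  7.512 -7.386] w 0.032449773268661726
in tool axes [-0.008  0.002  0.   ]
```

>>> {"name": "send_rows", "arguments": {
  "moves": [-0.008, 0, 0, 0, 1, -0.005, 0, 0, 0, 1, -0.003, 0, 0, 0, 1]
}}

```text
time_s: 12.0
eef_pos: [0.6033, -0.0336, 0.2361]
tool_rot: [[0.503, -0.862, -0.06], [0.007, -0.065, 0.998], [-0.864, -0.502, -0.027]]
contact_force: [52.8, 1.4, -62.2]
width: 0.032
```

```bash
python3 rel.py 0.605 -0.034 0.2305
```

```text
12.0 q [ 0.458  0.151 -0.561  2.136  0.317  0.366  1.294] p [ 0.603 -0.034  0.236] x [ 0.503  0.007 -0.864] z [-0.06   0.998 -0.027] F [ 52.826   1.369 -62.151] w 0.03204987344745974
in tool axes [ 0.006  0.001 -0.   ]
```

>>> {"name": "send_rows", "arguments": {
  "moves": [0.004, 0, 0, 0, 1, 0.001, 0, 0, 0, 1, 0, 0, 0, 0, 1, 0, 0, 0, 0, 1, 0, 0, 0, 0, 1]
}}

```text
time_s: 12.5
eef_pos: [0.6062, -0.034, 0.2306]
tool_rot: [[0.502, -0.863, -0.059], [0.008, -0.064, 0.998], [-0.865, -0.502, -0.025]]
contact_force: [6.6, 3.5, -9.5]
width: 0.0315
```

```bash
python3 rel.py 0.605 -0.034 0.2305
```

```text
12.5 q [ 0.45   0.164 -0.553  2.136  0.335  0.356  1.279] p [ 0.606 -0.034  0.231] x [ 0.502  0.008 -0.865] z [-0.059  0.998 -0.025] F [ 6.564  3.505 -9.483] w 0.03147512464799617
in tool axes [-0.001  0.001  0.   ]
```

>>> {"name": "send_rows", "arguments": {
  "moves": [-0.002, 0, 0, 0, 1, 0, 0, 0, 0, 1, 0, 0, 0, 0, 1, 0, 0, 0, 0, 1, 0, 0, 0, 0, 1, 0, 0, 0, 0, 1, 0, 0, 0, 0, 1, 0, 0, 0, 0, 1]
}}

```text
time_s: 13.3
eef_pos: [0.6054, -0.0339, 0.2323]
tool_rot: [[0.503, -0.862, -0.06], [0.01, -0.064, 0.998], [-0.864, -0.503, -0.024]]
contact_force: [7.0, 4.2, -9.0]
width: 0.0313
```

```bash
python3 rel.py 0.605 -0.034 0.2305
python3 - <<'E'
from plant import *
import cv2,pickle
d={}
for n in("top","wrist"):
    i=camera_info(n);p,z=camera(n);d[n]=(p,z,i)
pickle.dump(d,open("d3.pkl","wb"))
a=cv2.resize(d["top"][0][110:240,240:400],(640,520),interpolation=2)
cv2.imwrite("pics/t3.png",a)
w=d["wrist"][0];cv2.imwrite("pics/w3.png",w)
E
```

```text
13.3 q [ 0.456  0.16  -0.558  2.136  0.324  0.357  1.29 ] p [ 0.605 -0.034  0.232] x [ 0.503  0.01  -0.864] z [-0.06   0.998 -0.024] F [ 6.963  4.241 -9.03 ] w 0.031299214556763606
in tool axes [ 0.001  0.001 -0.   ]
```

View pics/w3.png

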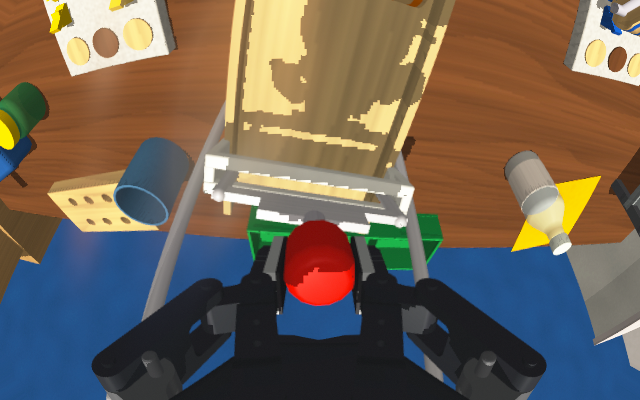

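Run:
```python
from plant import *
import pickle; from h import *
np.set_printoptions(precision=4,suppress=True)
d=pickle.load(open("d3.pkl","rb"));i=camera_info("scene");S,z=camera("scene")
cv2.imwrite("pics/s3.png",cv2.resize(S[150:290,240:400],(640,560),interpolation=2))
pickle.dump((S,z,i),open("s3.pkl","wb"))
_,rs=blobs(S,(0,130,60),(8,255,255),(300,180,370,260),6);print("red scene",rs)
w,_,wi=d["wrist"];_,rw=blobs(w,(0,150,60),(6,255,255),None,300);print(rw)
for a in rs:
  for b in rw: print(tri(ray(i,*a[0]),wray(wi,*b[0])))
T,_,ti=d["top"];_,o=blobs(T,(5,150,90),(17,255,255),(280,110,360,235),3);print("orange top",o,[plane(ti,*x[0],.07) for x in o])
_,o=blobs(S,(5,150,90),(17,255,255),(290,180,380,300),3);print("orange scene",o)
```

```text
red scene [(array([334.1, 219.1]), np.int32(9), array([331, 219,   8,   2], dtype=int32))]
[(array([318.6, 263. ]), np.int32(4916), array([283, 220,  72,  85], dtype=int32))]
(array([ 0.6232, -0.0348,  0.22  ]), np.float64(0.0033015355637099485))
orange top [(array([349.7, 113.7]), np.int32(3), array([349, 113,   2,   2], dtype=int32)), (array([321.7, 117.7]), np.int32(3), array([321, 117,   2,   2], dtype=int32)), (array([281.3, 174. ]), np.int32(3), array([281, 173,   2,   3], dtype=int32))] [array([ 0.8095, -0.1338,  0.07  ]), array([ 0.7986, -0.0458,  0.07  ]), array([0.619 , 0.0801, 0.07  ])]
orange scene [(array([316., 224.]), np.int32(9), array([316, 220,   1,   9], dtype=int32)), (array([321. , 223.5]), np.int32(6), array([321, 221,   1,   6], dtype=int32)), (array([339.8, 221.7]), np.int32(6), array([339, 220,   2,   5], dtype=int32)), (array([345., 222.]), np.int32(5), array([345, 220,   1,   5], dtype=int32))]
```

View pics/t3.png

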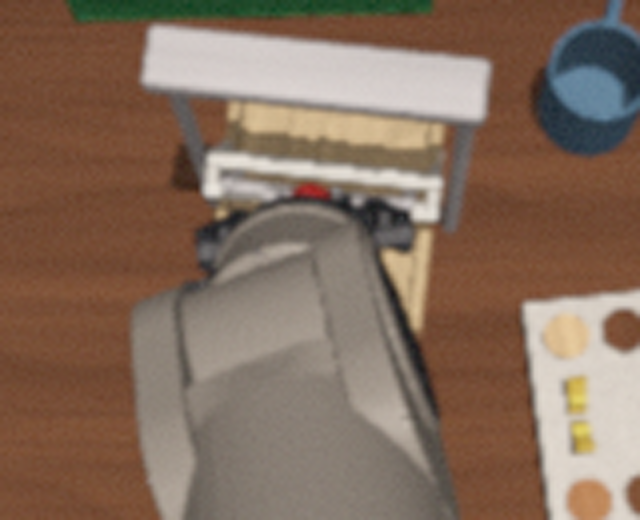

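>>> {"name": "send_rows", "arguments": {
  "moves": [-0.002, 0, 0, 0, 1, -0.002, 0, 0, 0, 1, 0, 0, 0, 0, 1, 0, 0, 0, 0, 1, 0, 0, 0, 0, 1]
}}

```text
time_s: 13.95
eef_pos: [0.6038, -0.0337, 0.2355]
tool_rot: [[0.504, -0.862, -0.061], [0.012, -0.064, 0.998], [-0.864, -0.503, -0.022]]
contact_force: [6.6, 3.9, -9.1]
width: 0.0318
```

```bash
python3 rel.py 0.605 -0.034 0.2305
python3 - <<'E'
import pickle; from h import *
S,z,i=pickle.load(open("s3.pkl","rb"))
q=i["rotation"].T@(np.array([.495,-.02,.058])-i["xyz"]);print("expect front roller at",q[0]/q[2]*i["fx"]+i["cx"],q[1]/q[2]*i["fy"]+i["cy"])
print(plane(i,330.5,222.5,.065))
E
```

```text
13.95 q [ 0.466  0.153 -0.566  2.136  0.307  0.362  1.306] p [ 0.604 -0.034  0.236] x [ 0.504  0.012 -0.864] z [-0.061  0.998 -0.022] F [ 6.644  3.927 -9.071] w 0.03179961674033899
in tool axes [ 0.005  0.002 -0.   ]
expect front roller at 329.96339005433003 223.07696266141977
[ 0.49887808 -0.01905645  0.065     ]
```

View pics/s3.png

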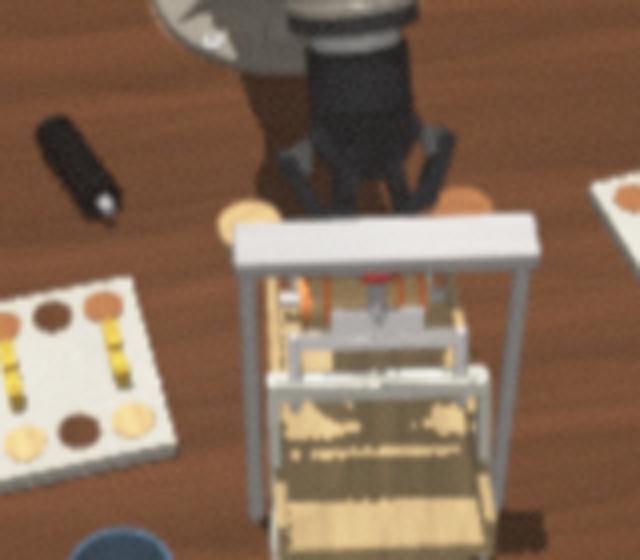

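The roller is resting at the front, seen at (330,222) with (330,223) expected. One more small pull to feel the stop.

>>> {"name": "send_rows", "arguments": {
  "moves": [-0.003, 0, 0, 0, 1, -0.001, 0, 0, 0, 1, 0, 0, 0, 0, 1, 0, 0, 0, 0, 1]
}}

```text
time_s: 14.35
eef_pos: [0.6028, -0.0337, 0.2361]
tool_rot: [[0.503, -0.862, -0.062], [0.016, -0.062, 0.998], [-0.864, -0.503, -0.018]]
contact_force: [6.4, 2.3, -9.1]
width: 0.0318
```

```bash
python3 rel.py 0.605 -0.034 0.2305
```

```text
14.35 q [ 0.476  0.152 -0.573  2.136  0.29   0.362  1.323] p [ 0.603 -0.034  0.236] x [ 0.503  0.016 -0.864] z [-0.062  0.998 -0.018] F [ 6.376  2.345 -9.1  ] w 0.031818328404103834
in tool axes [ 0.006  0.001 -0.   ]
```

>>> {"name": "send_rows", "arguments": {
  "moves": [0.008, 0, -0.001, 0, 1, 0.008, 0, 0, 0, 1, 0.008, 0, -0.001, 0, 1, 0.008, 0, 0, 0, 1, 0.008, 0, -0.001, 0, 1, 0.008, 0, 0, 0, 1, 0.008, 0, -0.001, 0, 1]
}}

```text
time_s: 15.05
eef_pos: [0.6301, -0.0375, 0.1824]
tool_rot: [[0.498, -0.865, -0.062], [0.015, -0.063, 0.998], [-0.867, -0.498, -0.019]]
contact_force: [-39.5, 8.9, 52.1]
width: 0.0317
```

```bash
python3 rel.py 0.6342 -0.0373 0.1792
```

```text
15.05 q [ 0.345  0.267 -0.445  2.132  0.487  0.273  1.145] p [ 0.63  -0.038  0.182] x [ 0.498  0.015 -0.867] z [-0.062  0.998 -0.019] F [-39.476   8.872  52.111] w 0.031676955197014
in tool axes [ 0.005 -0.002  0.   ]
```

>>> {"name": "send_rows", "arguments": {
  "moves": [0, 0, 0, 0, 1, 0, 0, 0, 0, 1]
}}

```text
time_s: 15.25
eef_pos: [0.6299, -0.0374, 0.1828]
tool_rot: [[0.498, -0.865, -0.062], [0.013, -0.064, 0.998], [-0.867, -0.498, -0.021]]
contact_force: [-12.8, 1.8, 7.5]
width: 0.0319
```

>>> {"name": "send_rows", "arguments": {
  "moves": [0, 0, 0, 0, 0.8, 0, 0, 0, 0, 0.4, 0, 0, 0, 0, 0, 0, 0, 0, 0, 0, 0, 0, 0, 0, 0]
}}

```text
time_s: 15.75
eef_pos: [0.6323, -0.0375, 0.1844]
tool_rot: [[0.503, -0.862, -0.061], [0.013, -0.064, 0.998], [-0.864, -0.502, -0.021]]
contact_force: [-0.1, 0.1, -0.1]
width: 0.0854
```

```bash
python3 rel.py 0.632 -0.038 0.177
```

```text
15.75 q [ 0.34   0.266 -0.44   2.129  0.493  0.271  1.138] p [ 0.632 -0.038  0.184] x [ 0.503  0.013 -0.864] z [-0.061  0.998 -0.021] F [-0.13   0.064 -0.109] w 0.08542787863837517
in tool axes [ 0.006  0.004 -0.   ]
```

Let go cleanly with no residual force. Backing out along the axis.

>>> {"name": "send_rows", "arguments": {
  "moves": [-0.025, 0, 0, 0, 0, -0.035, 0, 0, 0, 0, -0.04, 0, 0, 0, 0]
}}

```text
time_s: 16.05
eef_pos: [0.581, -0.0374, 0.2683]
tool_rot: [[0.497, -0.866, -0.064], [0.017, -0.064, 0.998], [-0.868, -0.497, -0.017]]
contact_force: [-0.7, -1.2, 1.3]
width: 0.0853
```

```bash
python3 plan.py 0.42 -0.01 0.26 88 11
```

```text
16.05 q [ 0.598  0.076 -0.665  2.132  0.136  0.432  1.478] p [ 0.581 -0.037  0.268] x [ 0.497  0.017 -0.868] z [-0.064  0.998 -0.017] F [-0.741 -1.209  1.31 ] w 0.0852987401532416
-0.007,0.013,0.003,8,0, -0.007,0.013,0.002,8,0, -0.007,0.013,-0,8,0, -0.007,0.013,-0.002,8,0, -0.007,0.013,-0.004,8,0, -0.007,0.012,-0.006,8,0, -0.007,0.011,-0.007,8,0, -0.007,0.01,-0.009,8,0,
-0.007,0.009,-0.01,8,0, -0.007,0.007,-0.011,8,0, -0.007,0.006,-0.012,8,0,
```

>>> {"name": "send_rows", "arguments": {
  "moves": [-0.007, 0.013, 0.003, 8, 0, -0.007, 0.013, 0.002, 8, 0, -0.007, 0.013, 0, 8, 0, -0.007, 0.013, -0.002, 8, 0, -0.007, 0.013, -0.004, 8, 0, -0.007, 0.012, -0.006, 8, 0, -0.007, 0.011, -0.007, 8, 0, -0.007, 0.01, -0.009, 8, 0]
}}

```text
time_s: 16.85
eef_pos: [0.4616, -0.0176, 0.2719]
tool_rot: [[0.508, -0.404, 0.761], [0.013, 0.886, 0.463], [-0.861, -0.226, 0.455]]
contact_force: [0.1, 0.8, 0.5]
width: 0.0851
```

```bash
python3 plan.py 0.42 0.0 0.18 20 5
```

```text
16.85 q [ 0.656 -0.204 -0.676  2.344 -0.281  0.436  0.664] p [ 0.462 -0.018  0.272] x [ 0.508  0.013 -0.861] z [0.761 0.463 0.455] F [0.118 0.826 0.484] w 0.08508679161726311
0.012,0.011,-0.013,4,0, 0.012,0.01,-0.014,4,0, 0.012,0.009,-0.014,4,0, 0.012,0.008,-0.015,4,0, 0.012,0.007,-0.015,4,0,
```

>>> {"name": "send_rows", "arguments": {
  "moves": [0.012, 0.011, -0.013, 4, 0, 0.012, 0.01, -0.014, 4, 0, 0.012, 0.009, -0.014, 4, 0, 0.012, 0.008, -0.015, 4, 0, 0.012, 0.007, -0.015, 4, 0, 0.012, 0.007, -0.015, 4, 0]
}}

```text
time_s: 17.45
eef_pos: [0.4351, 0.0002, 0.2005]
tool_rot: [[0.504, -0.144, 0.852], [0.011, 0.987, 0.161], [-0.864, -0.072, 0.499]]
contact_force: [-0.5, -0.7, -0.5]
width: 0.0849
```

```bash
python3 plan.py 0.40 0.0 0.12 12 6
```

```text
17.45 q [ 1.141 -0.18  -1.187  2.46  -0.562  0.254  0.589] p [0.435 0.    0.2  ] x [ 0.504  0.011 -0.864] z [0.852 0.161 0.499] F [-0.478 -0.652 -0.506] w 0.08492870483047138
0.009,0.002,-0.012,2,0, 0.009,0.001,-0.012,2,0, 0.009,0.001,-0.012,2,0, 0.009,0.001,-0.012,2,0, 0.009,0,-0.012,2,0, 0.009,-0,-0.012,2,0,
```

>>> {"name": "send_rows", "arguments": {
  "moves": [0.009, 0.002, -0.014, 2, 0, 0.009, 0.001, -0.014, 2, 0, 0.009, 0.001, -0.014, 2, 0, 0.009, 0.001, -0.014, 2, 0, 0.009, 0, -0.014, 2, 0, 0.009, 0, -0.014, 2, 0]
}}

```text
time_s: 18.05
eef_pos: [0.4412, -0.0087, 0.1618]
tool_rot: [[0.463, 0.005, 0.886], [0.002, 1.0, -0.007], [-0.886, 0.005, 0.463]]
contact_force: [-0.4, -1.6, -0.3]
width: 0.0853
```

```bash
python3 plan.py
```

```text
18.05 q [ 1.072  0.051 -1.225  2.461  0.547  0.215 -0.657] p [ 0.441 -0.009  0.162] x [ 0.463  0.002 -0.886] z [ 0.886 -0.007  0.463] F [-0.426 -1.621 -0.269] w 0.08528253108026168
```

>>> {"name": "send_rows", "arguments": {
  "moves": [0.008, 0, -0.027, 1, 0, 0.008, 0, -0.027, 1, 0, 0.008, 0, -0.027, 1, 0, 0.008, 0, -0.027, 1, 0, 0.008, 0, -0.027, 1, 0, 0.008, 0, -0.027, 1, 0]
}}

```text
time_s: 18.65
eef_pos: [0.4311, -0.0033, 0.1013]
tool_rot: [[0.364, 0.108, 0.925], [0.004, 0.993, -0.118], [-0.931, 0.046, 0.361]]
contact_force: [0.3, -0.8, 0.7]
width: 0.0857
```

```bash
python3 plan.py
```

```text
18.65 q [ 0.948  0.326 -1.225  2.461  1.147  0.413 -1.358] p [ 0.431 -0.003  0.101] x [ 0.364  0.004 -0.931] z [ 0.925 -0.118  0.361] F [ 0.253 -0.768  0.709] w 0.08568842398875215
```

>>> {"name": "send_rows", "arguments": {
  "moves": [-0.008, 0, -0.029, 0, 0, -0.008, 0, -0.029, 0, 0, -0.008, 0, -0.029, 0, 0, -0.008, 0, -0.029, 0, 0, -0.008, 0, -0.029, 0, 0]
}}

```text
time_s: 19.15
eef_pos: [0.3789, 0.0182, 0.137]
tool_rot: [[0.27, 0.112, 0.956], [0.012, 0.993, -0.12], [-0.963, 0.044, 0.267]]
contact_force: [-0.2, 0.0, 0.2]
width: 0.0855
```

```bash
python3 plan.py
```

```text
19.15 q [ 0.991  0.052 -1.225  2.461  0.25   0.404 -0.563] p [0.379 0.018 0.137] x [ 0.27   0.012 -0.963] z [ 0.956 -0.12   0.267] F [-0.221  0.03   0.244] w 0.08545047148676584
```

>>> {"name": "send_rows", "arguments": {
  "moves": [0, 0, -0.031, 0, 0, 0, 0, -0.031, 0, 0, 0, 0, -0.031, 0, 0, 0, 0, -0.031, 0, 0, 0, 0, -0.031, 0, 0]
}}

```text
time_s: 19.65
eef_pos: [0.3227, 0.0502, 0.1659]
tool_rot: [[0.181, 0.117, 0.977], [0.005, 0.993, -0.12], [-0.984, 0.026, 0.179]]
contact_force: [-0.6, -0.5, 0.4]
width: 0.0853
```

```bash
python3 plan.py
```

```text
19.65 q [ 1.03  -0.241 -1.225  2.461 -0.344  0.609 -0.058] p [0.323 0.05  0.166] x [ 0.181  0.005 -0.984] z [ 0.977 -0.12   0.179] F [-0.582 -0.475  0.355] w 0.08531876840533226
```

>>> {"name": "send_rows", "arguments": {
  "moves": [0, 0, -0.031, 0, 0, 0, 0, -0.031, 0, 0, 0, 0, -0.031, 0, 0, 0, 0, -0.031, 0, 0]
}}

```text
time_s: 20.05
eef_pos: [0.2651, 0.0818, 0.1976]
tool_rot: [[0.119, 0.13, 0.984], [-0.006, 0.991, -0.13], [-0.993, 0.01, 0.118]]
contact_force: [-0.3, 0.2, 0.9]
width: 0.0854
```

```bash
python3 plan.py 0.46 -0.02 0.25 0 8
```

```text
20.05 q [ 0.91  -0.496 -1.09   2.461 -0.548  0.876  0.063] p [0.265 0.082 0.198] x [ 0.119 -0.006 -0.993] z [ 0.984 -0.13   0.118] F [-0.279  0.214  0.912] w 0.08535649057880255
-0.004,-0.009,0.026,0,0, -0.004,-0.009,0.026,0,0, -0.004,-0.009,0.026,0,0, -0.004,-0.009,0.026,0,0, -0.004,-0.009,0.026,0,0, -0.004,-0.009,0.026,0,0, -0.004,-0.009,0.026,0,0, -0.004,-0.009,0.026,0,0,
```

The tilt is down to 7° and the jaws line up with rack x. Moving out above the front of the rack for a look.

>>> {"name": "send_rows", "arguments": {
  "moves": [-0.004, -0.009, 0.026, 0, 0, -0.004, -0.009, 0.026, 0, 0, -0.004, -0.009, 0.026, 0, 0, -0.004, -0.009, 0.026, 0, 0, -0.004, -0.009, 0.026, 0, 0, -0.004, -0.009, 0.026, 0, 0, -0.004, -0.009, 0.026, 0, 0, -0.004, -0.009, 0.026, 0, 0]
}}

```text
time_s: 20.85
eef_pos: [0.4643, -0.0108, 0.2578]
tool_rot: [[0.128, 0.11, 0.986], [-0.013, 0.994, -0.11], [-0.992, 0.001, 0.128]]
contact_force: [0.4, 0.2, 1.1]
width: 0.0851
```

```bash
python3 plan.py
python3 - <<'E'
from plant import *
import pickle;from h import *
np.set_printoptions(precision=4,suppress=True)
i=camera_info("wrist");p,z=camera("wrist");cv2.imwrite("pics/w4.png",p)
j=camera_info("scene");S,sz=camera("scene");pickle.dump((p,z,i,S,j),open("w4.pkl","wb"))
_,o=blobs(p,(6,150,120),(16,255,255),None,40);print([(a[0],a[1],a[2]) for a in o])
print([wplane(i,*a[0],.07) for a in o])
_,r=blobs(S,(0,130,60),(8,255,255),(300,180,370,260),6);print("knob scene",r, i["xyz"])
E
```

```text
20.85 q [ 1.042  0.104 -1.207  2.078  0.165  0.908 -0.361] p [ 0.464 -0.011  0.258] x [ 0.128 -0.013 -0.992] z [ 0.986 -0.11   0.128] F [0.356 0.207 1.101] w 0.08506394956664248
[(array([240.6,  54.1]), np.int32(55438), array([  0,   0, 560, 158], dtype=int32)), (array([512.6, 109.7]), np.int32(188), array([480, 104,  48,  14], dtype=int32)), (array([327.8, 129.2]), np.int32(285), array([309, 125,  38,   9], dtype=int32)), (array([527.1, 237.5]), np.int32(3172), array([493, 131,  63, 167], dtype=int32)), (array([326.7, 146.7]), np.int32(261), array([308, 142,  38,  10], dtype=int32)), (array([189.9, 271.5]), np.int32(31735), array([  0, 171, 464, 224], dtype=int32)), (array([294.5, 314.5]), np.int32(317), array([283, 306,  23,  18], dtype=int32)), (array([381.2, 314.9]), np.int32(241), array([372, 307,  19,  16], dtype=int32)), (array([302.2, 332.3]), np.int32(147), array([291, 328,  21,  10], dtype=int32)), (array([170.8, 374.3]), np.int32(1733), array([146, 344,  52,  56], dtype=int32)), (array([467.4, 372.7]), np.int32(1595), array([442, 344,  50,  56], dtype=int32))]
[array([0.4262, 0.1171, 0.07  ]), array([0.7453, 0.0355, 0.07  ]), array([0.5037, 0.0295, 0.07  ]), array([ 0.7973, -0.1575,  0.07  ]), array([0.5007, 0.0115, 0.07  ]), array([ 0.3223, -0.1116,  0.07  ]), array([ 0.4376, -0.1958,  0.07  ]), array([ 0.553, -0.225,  0.07 ]), array([ 0.4428, -0.23  ,  0.07  ]), array([ 0.2211, -0.3001,  0.07  ]), array([ 0.7343, -0.4462,  0.07  ])]
knob scene [(array([334. , 230.8]), np.int32(134), array([329, 224,  11,  14], dtype=int32))] [0.4577 0.0685 0.3828]
```

View pics/w4.png

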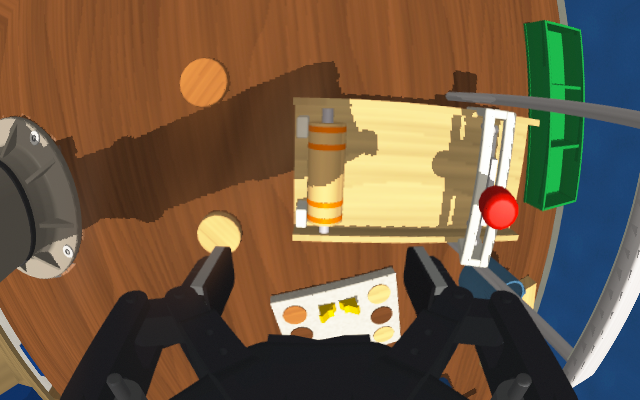

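The roller lies square at the front stops, with bands at rows 129, 147, 204 and 221 around column 326. In scene the knob is back at its start pixel, so the gate is home.

Run:
```python
import pickle;from h import *
np.set_printoptions(precision=4,suppress=True)
p,z,i,S,j=pickle.load(open("w4.pkl","rb"))
_,o=blobs(p,(6,140,100),(22,255,255),(306,120,346,228),60)
m=cv2.inRange(cv2.cvtColor(p,cv2.COLOR_BGR2HSV),np.array((6,185,120)),np.array((20,255,255)))[120:228,306:346]
print("rows",[(k+120,int(c)) for k,c in enumerate((m>0).sum(1)) if c>14])
for u,v in((327.8,129.2),(326.7,146.7),(325,204),(324.5,221),(327.5,113),(324.5,230)): print((u,v),wplane(i,u,v,.07))
_,o=blobs(S,(4,110,80),(20,255,255),(300,190,365,245),3);print("scene bands",[(a[0],a[1]) for a in o])
```

```text
rows [(127, 37), (128, 37), (129, 37), (130, 37), (131, 35), (132, 23), (144, 21), (145, 38), (146, 38), (147, 37), (148, 35), (149, 31), (150, 16), (202, 18), (203, 31), (204, 28), (205, 27), (206, 23), (218, 21), (219, 29), (220, 27), (221, 24), (222, 20)]
(327.8, 129.2) [0.5037 0.0295 0.07  ]
(326.7, 146.7) [0.5007 0.0115 0.07  ]
(325, 204) [ 0.4923 -0.0506  0.07  ]
(324.5, 221) [ 0.4897 -0.0705  0.07  ]
(327.5, 113) [0.5052 0.0461 0.07  ]
(324.5, 230) [ 0.4885 -0.0814  0.07  ]
scene bands [(array([305.8, 196.7]), np.int32(129)), (array([351.6, 195.6]), np.int32(329)), (array([316.2, 224.8]), np.int32(40)), (array([321.3, 224.7]), np.int32(39)), (array([335.8, 227.2]), np.int32(86)), (array([344.9, 224.2]), np.int32(32)), (array([360.9, 223.3]), np.int32(87)), (array([305.4, 231.6]), np.int32(38)), (array([310.2, 220.6]), np.int32(5)), (array([362.7, 240.7]), np.int32(19))]
```

```bash
python3 - <<'E'
import pickle;from h import *
p,z,i,S,j=pickle.load(open("w4.pkl","rb"))
for w,s in(((327.8,129.2),(344.9,224.2)),((324.5,220.5),(316.2,224.8)),((325,204),(321.3,224.7))): print(tri(wray(i,*w),ray(j,*s)))
E
python3 plan.py 0.497 -0.020 0.13 0 6
```

```text
(array([0.50625621, 0.02860284, 0.05502324]), np.float64(0.0020516536722638627))
(array([ 0.49261915, -0.07075393,  0.05963469]), np.float64(0.00786360552598467))
(array([ 0.49486844, -0.05259425,  0.05792621]), np.float64(0.0055839456102993535))
20.95 q [ 1.042  0.107 -1.205  2.075  0.164  0.908 -0.36 ] p [ 0.466 -0.011  0.258] x [ 0.129 -0.01  -0.992] z [ 0.985 -0.111  0.129] F [-0.044 -0.323 -0.551] w 0.08543914073282075
0.022,-0.001,0.003,0,0, 0.022,-0.001,0.003,0,0, 0.022,-0.001,0.003,0,0, 0.022,-0.001,0.003,0,0, 0.022,-0.001,0.003,0,0, 0.022,-0.001,0.003,0,0,
```

>>> {"name": "send_rows", "arguments": {
  "moves": [0.022, -0.001, 0.003, 0.3, 0, 0.022, -0.001, 0.003, 0.3, 0, 0.022, -0.001, 0.003, 0.3, 0, 0.022, -0.001, 0.003, 0.3, 0, 0.022, -0.001, 0.003, 0.3, 0, 0.02, -0.001, 0.003, 0, 0]
}}

```text
time_s: 21.55
eef_pos: [0.5016, -0.0205, 0.1294]
tool_rot: [[0.134, 0.14, 0.981], [-0.01, 0.99, -0.14], [-0.991, 0.009, 0.134]]
contact_force: [0.3, -0.3, 0.3]
width: 0.0856
```

```bash
python3 plan.py 0.497 -0.020 0.065 0 4
```

```text
21.55 q [ 0.746  0.396 -0.99   2.145  0.571  0.717 -0.751] p [ 0.502 -0.02   0.129] x [ 0.134 -0.01  -0.991] z [ 0.981 -0.14   0.134] F [ 0.324 -0.27   0.297] w 0.08563143757520594
0.016,-0,-0.003,0,0, 0.016,-0,-0.003,0,0, 0.016,-0,-0.003,0,0, 0.016,-0,-0.003,0,0,
```

>>> {"name": "send_rows", "arguments": {
  "moves": [0.016, 0, -0.004, 0, 0, 0.016, 0, -0.004, 0, 0, 0.016, 0, -0.004, 0, 0, 0.014, 0, -0.003, 0, 0]
}}

```text
time_s: 21.95
eef_pos: [0.4942, -0.0184, 0.0633]
tool_rot: [[0.134, 0.139, 0.981], [-0.009, 0.99, -0.14], [-0.991, 0.01, 0.134]]
contact_force: [0.2, -0.3, -0.7]
width: 0.0855
```

```bash
python3 rel.py 0.497 -0.020 0.064
```

```text
21.95 q [ 0.624  0.485 -0.864  2.205  0.743  0.599 -0.917] p [ 0.494 -0.018  0.063] x [ 0.134 -0.009 -0.991] z [ 0.981 -0.14   0.134] F [ 0.224 -0.26  -0.701] w 0.08549910807174854
in tool axes [-0.    -0.001  0.003]
```

>>> {"name": "send_rows", "arguments": {
  "moves": [0, -0.001, 0.003, 0, 0, 0, 0, 0, 0, 0.4, 0, 0, 0, 0, 1, 0, 0, 0, 0, 1, 0, 0, 0, 0, 1, 0, 0, 0, 0, 1, 0, 0, 0, 0, 1]
}}

```text
time_s: 22.65
eef_pos: [0.4973, -0.02, 0.0659]
tool_rot: [[0.136, 0.14, 0.981], [-0.009, 0.99, -0.14], [-0.991, 0.01, 0.136]]
contact_force: [-0.4, -0.0, -1.2]
width: 0.0382
```

```bash
python3 plan.py 0.48 -0.03 0.17 0 5 1
```

```text
22.65 q [ 0.63   0.484 -0.868  2.198  0.739  0.605 -0.908] p [ 0.497 -0.02   0.066] x [ 0.136 -0.009 -0.991] z [ 0.981 -0.14   0.136] F [-0.402 -0.014 -1.184] w 0.038246121483477155
-0.021,-0.002,-0,0,1, -0.021,-0.002,-0,0,1, -0.021,-0.002,-0,0,1, -0.021,-0.002,-0,0,1, -0.021,-0.002,-0,0,1,
```

Gripped at 38 mm. Lifting.

>>> {"name": "send_rows", "arguments": {
  "moves": [-0.015, 0, 0, 0, 1, -0.022, -0.001, 0, 0, 1, -0.025, -0.001, 0.002, 0, 1, -0.025, 0, 0.003, 0, 1, -0.025, 0, 0.003, 0, 1]
}}

```text
time_s: 23.15
eef_pos: [0.487, -0.0215, 0.1786]
tool_rot: [[0.129, 0.138, 0.982], [-0.007, 0.99, -0.138], [-0.992, 0.011, 0.128]]
contact_force: [0.5, -1.3, -1.7]
width: 0.0379
```

```bash
python3 plan.py 0.503 -0.21 0.17 -13 8 1
```

```text
23.15 q [ 0.869  0.302 -1.094  2.126  0.426  0.79  -0.617] p [ 0.487 -0.021  0.179] x [ 0.129 -0.007 -0.992] z [ 0.982 -0.138  0.128] F [ 0.486 -1.311 -1.709] w 0.03789956718455136
0.001,-0.023,0.005,-1.6,1, 0.001,-0.023,0.004,-1.6,1, 0.001,-0.023,0.004,-1.6,1, 0.001,-0.023,0.003,-1.6,1, 0.001,-0.024,0.002,-1.6,1, 0.001,-0.024,0.002,-1.6,1, 0.001,-0.024,0.001,-1.6,1, 0.001,-0.024,0,-1.6,1,
```

>>> {"name": "send_rows", "arguments": {
  "moves": [0.001, -0.023, 0.005, -1.6, 1, 0.001, -0.023, 0.004, -1.6, 1, 0.001, -0.023, 0.004, -1.6, 1, 0.001, -0.023, 0.003, -1.6, 1, 0.001, -0.024, 0.002, -1.6, 1, 0.001, -0.024, 0.002, -1.6, 1, 0.001, -0.024, 0.001, -1.6, 1, 0.001, -0.024, 0, -1.6, 1]
}}

```text
time_s: 23.95
eef_pos: [0.5034, -0.2153, 0.1792]
tool_rot: [[0.135, -0.096, 0.986], [-0.011, 0.995, 0.098], [-0.991, -0.024, 0.133]]
contact_force: [0.5, 0.1, -2.0]
width: 0.0379
```

```bash
python3 plan.py 0.5044 -0.274 0.11 0 4 1
python3 - <<'E'
from plant import *
import pickle;from h import *
np.set_printoptions(precision=4,suppress=True)
i=camera_info("wrist");p,z=camera("wrist");cv2.imwrite("pics/w5.png",p)
j=camera_info("scene");S,sz=camera("scene");t=camera_info("top");T,_=camera("top");pickle.dump((p,z,i,S,j,T,t),open("w5.pkl","wb"))
_,o=blobs(p,(22,150,120),(33,255,255),None,40);print([(a[0],a[1]) for a in o]);print([wplane(i,*a[0],.04) for a in o])
_,o=blobs(p,(8,185,120),(18,255,255),None,100);print("bands",[(a[0],a[1]) for a in o])
E
```

```text
23.95 q [ 1.194  0.429 -1.079  2.003  0.494  0.844 -0.038] p [ 0.503 -0.215  0.179] x [ 0.135 -0.011 -0.991] z [0.986 0.098 0.133] F [ 0.542  0.056 -2.045] w 0.03785551383966332
0.017,-0.014,-0.003,0,1, 0.017,-0.014,-0.003,0,1, 0.017,-0.014,-0.003,0,1, 0.017,-0.014,-0.003,0,1, [(array([265.8, 197. ]), np.int32(308))]
[array([ 0.4768, -0.2313,  0.04  ])]
bands [(array([318.9, 169.1]), np.int32(1363)), (array([318.1, 212.4]), np.int32(1221)), (array([318.7, 327.1]), np.int32(674))]
```

View pics/w5.png

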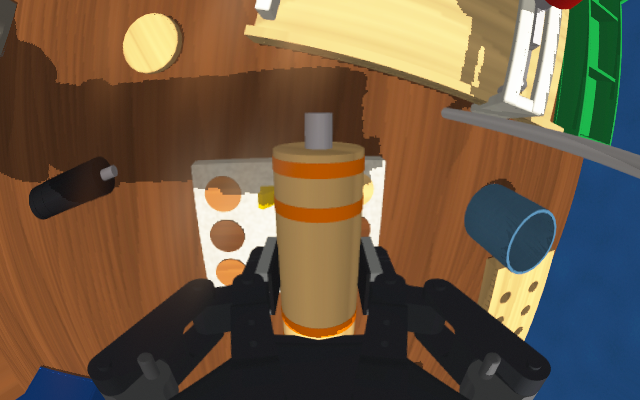

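The roller is held square to the tool, with bands at rows 169, 212 and 327 in column 318. Next I'll check where along its length it is gripped, and the cradle centre by triangulation.

Run:
```python
import pickle;from h import *
from plant import sensors
np.set_printoptions(precision=4,suppress=True)
p,z,i,S,j,T,t=pickle.load(open("w5.pkl","rb"));o=sensors.get_obs();R=o["tool_rot"];q=o["eef_pos"]
for u,v,y in((318.9,169.1,50),(318.1,212.4,31.5),(318.7,327.1,-31.5)):
    P=wplane(i,u,v,.19);print("band",P,"tool",R.T@(P-q),"nominal y",y, "depth",z[int(v),int(u)])
w,_,wi=pickle.load(open("w1.pkl","rb"));d=pickle.load(open("d0.pkl","rb"));ti=d["top"][2]
W=[(529.9,243.9),(481.3,262.3),(533.7,264.6),(485.4,283.7)];U=[(412.6,205.1),(383.7,208.1),(414.4,215.8),(385.1,219.3)]
for h in(.036,.04,.044):
    a=np.array([wplane(wi,*x,h) for x in W]);b=np.array([plane(ti,*x,h) for x in U]);print(h,a.mean(0),b.mean(0))
print([tri(wray(wi,*a),ray(ti,*b)) for a,b in zip(W,U)])
S0,_,si=d["scene"];print("scene mean",[(plane(si,268.5,237.3,h)+plane(si,242.2,242.5,h))/2 for h in(.036,.044)])
```

```text
band [ 0.498  -0.1647  0.19  ] tool [-0.0123  0.0509  0.0011] nominal y 50 depth 0.11672551
band [ 0.4994 -0.1823  0.19  ] tool [-0.0119  0.0332  0.0008] nominal y 31.5 depth 0.122354195
band [ 0.5058 -0.2439  0.19  ] tool [-0.0104 -0.0287  0.0013] nominal y -31.5 depth 0.13876706
0.036 [ 0.5037 -0.2762  0.036 ] [ 0.4999 -0.2765  0.036 ]
0.04 [ 0.5044 -0.274   0.04  ] [ 0.4993 -0.2758  0.04  ]
0.044 [ 0.5051 -0.2718  0.044 ] [ 0.4986 -0.275   0.044 ]
[(array([ 0.5226, -0.3209,  0.0331]), np.float64(0.003427784559351889)), (array([ 0.5147, -0.2321,  0.0298]), np.float64(0.0015071118841895835)), (array([ 0.4892, -0.3246,  0.0311]), np.float64(0.0026379001695918543)), (array([ 0.4806, -0.2356,  0.0263]), np.float64(0.002447777586048671))]
scene mean [array([ 0.5045, -0.2773,  0.036 ]), array([ 0.5113, -0.2771,  0.044 ])]
```

```bash
python3 plan.py 0.498 -0.2785 0.09 0.7 5 1
```

```text
24.1 q [ 1.194  0.43  -1.078  2.004  0.493  0.844 -0.041] p [ 0.503 -0.216  0.179] x [ 0.135 -0.01  -0.991] z [0.987 0.094 0.133] F [-1.539  1.357 -2.467] w 0.03786175765368699
0.018,-0.012,-0.005,0.1,1, 0.018,-0.012,-0.005,0.1,1, 0.018,-0.012,-0.005,0.1,1, 0.018,-0.012,-0.004,0.1,1, 0.018,-0.012,-0.004,0.1,1,
```

>>> {"name": "send_rows", "arguments": {
  "moves": [0.018, -0.012, -0.005, 0.1, 1, 0.018, -0.012, -0.005, 0.1, 1, 0.018, -0.012, -0.005, 0.1, 1, 0.018, -0.012, -0.004, 0.1, 1, 0.018, -0.012, -0.004, 0.1, 1]
}}

```text
time_s: 24.6
eef_pos: [0.4999, -0.2753, 0.0881]
tool_rot: [[0.139, -0.087, 0.986], [-0.012, 0.996, 0.09], [-0.99, -0.024, 0.137]]
contact_force: [0.3, -0.3, -1.4]
width: 0.0382
```

```bash
python3 plan.py 0.5015 -0.2785 0.0575 0 5 1
```

```text
24.6 q [ 1.154  0.578 -0.929  2.021  0.665  0.715 -0.071] p [ 0.5   -0.275  0.088] x [ 0.139 -0.012 -0.99 ] z [0.986 0.09  0.137] F [ 0.339 -0.311 -1.422] w 0.03822922532087561
0.006,-0.001,-0.001,0,1, 0.006,-0.001,-0.001,0,1, 0.006,-0.001,-0.001,0,1, 0.006,-0.001,-0.001,0,1, 0.006,-0.001,-0.001,0,1,
```

>>> {"name": "send_rows", "arguments": {
  "moves": [0.006, -0.001, -0.001, 0, 1, 0.006, -0.001, -0.001, 0, 1, 0.006, -0.001, -0.001, 0, 1, 0.006, -0.001, 0, 0, 1]
}}

```text
time_s: 25.0
eef_pos: [0.5007, -0.2776, 0.0628]
tool_rot: [[0.138, -0.088, 0.986], [-0.01, 0.996, 0.091], [-0.99, -0.022, 0.137]]
contact_force: [-0.7, -0.4, -2.1]
width: 0.0381
```

>>> {"name": "send_rows", "arguments": {
  "moves": [0.004, 0, 0, 0, 1, 0.003, 0, 0, 0, 1]
}}

```text
time_s: 25.2
eef_pos: [0.502, -0.2775, 0.0562]
tool_rot: [[0.138, -0.089, 0.986], [-0.011, 0.996, 0.091], [-0.99, -0.024, 0.137]]
contact_force: [-24.9, -3.3, 48.5]
width: 0.0383
```

```bash
python3 rel.py 0.5015 -0.2785 0.0567
python3 - <<'E'
from plant import *
import pickle;from h import *
np.set_printoptions(precision=4,suppress=True)
j=camera_info("scene");S,sz=camera("scene")
cv2.imwrite("pics/s6.png",cv2.resize(S[190:300,200:320],(720,660),interpolation=2)[:600])
E
```

```text
25.2 q [ 1.111  0.622 -0.876  2.031  0.727  0.668 -0.117] p [ 0.502 -0.278  0.056] x [ 0.138 -0.011 -0.99 ] z [0.986 0.091 0.137] F [-24.94   -3.273  48.486] w 0.03832469448970459
in tool axes [-0.001 -0.001 -0.001]
```

View pics/s6.png

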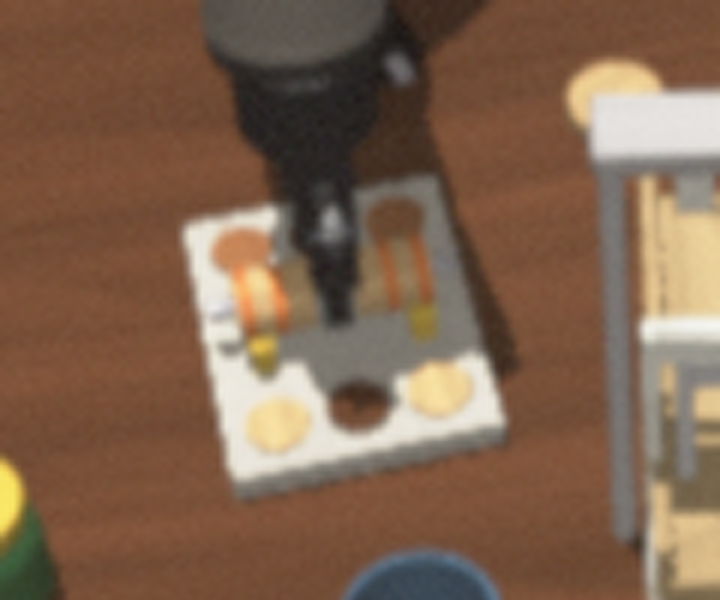

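The roller is seated in both Vs and there is contact force at the expected height. Relaxing, then opening gently.

>>> {"name": "send_rows", "arguments": {
  "moves": [-0.001, 0, 0, 0, 1, 0, 0, 0, 0, 1, 0, 0, 0, 0, 0.7, 0, 0, 0, 0, 0.4, 0, 0, 0, 0, 0, 0, 0, 0, 0, 0, 0, 0, 0, 0, 0]
}}

```text
time_s: 25.95
eef_pos: [0.5028, -0.2772, 0.0581]
tool_rot: [[0.14, -0.089, 0.986], [-0.012, 0.996, 0.091], [-0.99, -0.025, 0.138]]
contact_force: [0.1, 0.4, -0.1]
width: 0.0853
```

>>> {"name": "send_rows", "arguments": {
  "moves": [-0.012, 0, 0, 0, 0, -0.02, 0, 0, 0, 0, -0.03, 0, 0, 0, 0, -0.04, 0, 0, 0, 0, -0.04, 0, 0, 0, 0, -0.03, 0, 0, 0, 0]
}}

```text
time_s: 26.55
eef_pos: [0.4767, -0.2722, 0.2338]
tool_rot: [[0.134, -0.093, 0.987], [-0.006, 0.995, 0.095], [-0.991, -0.019, 0.133]]
contact_force: [-0.2, -0.4, -0.7]
width: 0.0856
```

```bash
python3 plan.py 0.42 -0.45 0.30 0 7 0
```

```text
26.55 q [ 1.387  0.374 -1.147  1.939  0.384  0.94   0.173] p [ 0.477 -0.272  0.234] x [ 0.134 -0.006 -0.991] z [0.987 0.095 0.133] F [-0.224 -0.446 -0.65 ] w 0.0855685156446444
-0.01,-0.025,-0.009,0,0, -0.01,-0.025,-0.009,0,0, -0.01,-0.025,-0.009,0,0, -0.01,-0.025,-0.009,0,0, -0.01,-0.025,-0.009,0,0, -0.01,-0.025,-0.009,0,0, -0.01,-0.025,-0.009,0,0,
```

Clear of the roller. Checking the result from the wrist and scene cameras.

>>> {"name": "send_rows", "arguments": {
  "moves": [-0.01, -0.02, -0.009, 0, 0, -0.01, -0.02, -0.009, 0, 0, -0.01, -0.02, -0.009, 0, 0, 0, 0, 0, 0, 0, 0, 0, 0, 0, 0]
}}

```text
time_s: 27.05
eef_pos: [0.4516, -0.3351, 0.2712]
tool_rot: [[0.139, -0.096, 0.986], [-0.013, 0.995, 0.099], [-0.99, -0.027, 0.137]]
contact_force: [0.1, 1.2, 0.1]
width: 0.0847
```

Run:
```python
from plant import *
import pickle;from h import *
np.set_printoptions(precision=4,suppress=True)
i=camera_info("wrist");p,z=camera("wrist");cv2.imwrite("pics/w7.png",p)
j=camera_info("scene");S,_=camera("scene")
_,r=blobs(S,(0,130,60),(8,255,255),(315,210,355,250),20);print("knob scene",[(a[0],a[1]) for a in r])
_,o=blobs(p,(6,170,110),(18,255,255),(240,100,420,400),60);print([(a[0],a[1],wplane(i,*a[0],.065)) for a in o])
_,o=blobs(S,(4,150,80),(20,255,255),(225,215,290,275),10);print("scene orange",[(a[0],a[1],plane(j,*a[0],.065)) for a in o])
_,y=blobs(p,(22,150,110),(33,255,255),(240,100,420,400),30);print("yel",[(a[0],a[1],wplane(i,*a[0],.036)) for a in y])
```

```text
knob scene [(array([333.6, 231. ]), np.int32(120))]
[(array([386.1, 112. ]), np.int32(467), array([ 0.551 , -0.2691,  0.065 ])), (array([327.6, 240. ]), np.int32(19339), array([ 0.5017, -0.4279,  0.065 ])), (array([340. , 142.2]), np.int32(199), array([ 0.5024, -0.3081,  0.065 ])), (array([338.9, 157.9]), np.int32(188), array([ 0.5033, -0.3258,  0.065 ]))]
scene orange [(array([264.1, 234.4]), np.int32(14), array([ 0.5108, -0.2461,  0.065 ])), (array([240.7, 240.7]), np.int32(15), array([ 0.5239, -0.3245,  0.065 ])), (array([245.8, 238.8]), np.int32(13), array([ 0.5188, -0.3074,  0.065 ]))]
yel [(array([317.7, 148.8]), np.int32(137), array([ 0.4831, -0.3228,  0.036 ])), (array([359.6, 149.8]), np.int32(58), array([ 0.5345, -0.32  ,  0.036 ])), (array([401.8, 273.5]), np.int32(60), array([ 0.6289, -0.4996,  0.036 ]))]
```

View pics/w7.png

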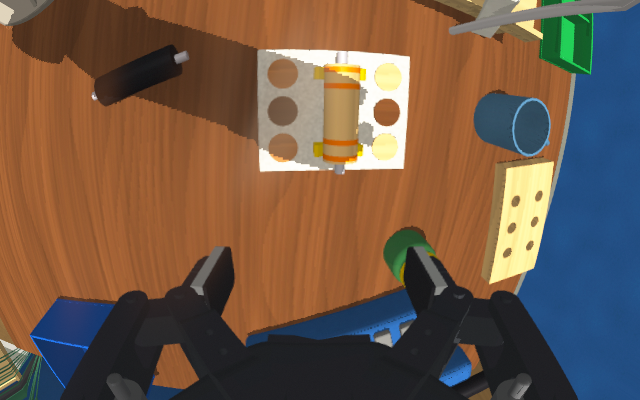

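```bash
python3 -c "
from plant import ticket
print(ticket.finish_job())"
```

```text
the job is handed in; nothing more can be done
None
```

I carried out the whole sequence and handed the job in at about 27 s of robot time; no verdict is reported.

**What I did**
- **Tilting the tool:** rows can't command a tilt, so I got the 27–30° by driving the wrist to its joint limit high above the table.
- **Pulling the knob:** I gripped it along its axis and pulled until the stop was felt. I held it there until the scene camera showed the roller at the front stops (pixel 330,222; 330,223 expected).
- **Returning the knob:** I eased it home at about 0.08 m/s and let go with no force left on the tool.
- **Placing the roller:** I took out most of the tilt, gripped the roller, lifted it and laid it in the yellow cradle.

**Last checks**
- **Gate:** the knob was back at its starting pixel in the scene camera (333.6, 231.0), so the gate is home.
- **Roller position:** it lies in both Vs. Its bands put its centre at y ≈ -0.277 m, which is also my estimate of the cradle centre. The tool was clear of everything.
- **Roller angle and height:** I didn't measure either after release. The gripper's yaw at release matched the board's to within about half a degree. The height at contact was as expected.

**What went wrong or disagreed**
- **Hard contacts:** I briefly pressed the knob with about 80 N at the outer stop and 65 N at home, and the roller with about 55 N on seating, all through the fingers. The knob slipped a few mm in the grip. I didn't measure the gate's travel directly; I judged it at its stop because a further 4 mm pull moved it only about 1 mm.
- **Wrong turn:** I first made the half turn in the wrong direction and had to reverse it.
- **Camera spread:** the views disagreed by 5–10 mm on the cradle's x, but the Vs centre the roller in that direction.
- **Other objects:** I only saw that the mug, jar and black look-alike appeared undisturbed in the last picture. I did not measure any of the others.

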